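# Pack up the air-sampling kit beside the tube-finishing machine

## Task

The air survey is over, so pack up the kit. Stand every used sampling cartridge upright in a bore of the sample tub and then snap the tub's clear lid fully down over them; also press each instrument on the bench fully home, face up, into its own cutout of the open case. Some instruments or cartridges may be missing.

Things in the scene. Friction and masses are not known exactly. Their poses are not given: they have to be found in the camera images.
- case: open grey instrument case, fixed where it stands, 184 (x) x 314 (y) mm, rim 28 mm high, its lid folded back flat beyond it on +x (28 mm high). A rigid dark insert, top 26 mm above the bench, has a cutout for each instrument; seated instruments stand 24 mm above it, 28 mm apart where they are gripped. Origin: middle of the underside; y to the flow-meter cutout, z up
- pocket_flowmeter (a point): centre of the flow meter at home: its centre comes here when pressed fully down. The cutout has the shape of the instrument's outline plus 1.5 mm, floor 8 mm above the bench, 18 mm deep, with a sprung rib 9 mm down in each long wall, 3 mm out: the foot stops on the ribs 6 to 12 mm short of home, and a push of 8 to 14 N sends it down. Axes: as the instrument's when home
- pocket_pump (a point): centre of the pump at home: its centre comes here when pressed fully down. The cutout has the shape of the instrument's outline plus 1.5 mm, floor 8 mm above the bench, 18 mm deep, with a sprung rib 9 mm down in each long wall, 3 mm out: the foot stops on the ribs 6 to 12 mm short of home, and a push of 8 to 14 N sends it down. Axes: as the instrument's when home
- pocket_vane (a point): centre of the vane meter at home: its centre comes here when pressed fully down. The cutout has the shape of the instrument's outline plus 1.5 mm, floor 8 mm above the bench, 18 mm deep, with a sprung rib 9 mm down in each long wall, 3 mm out: the foot stops on the ribs 6 to 12 mm short of home, and a push of 8 to 14 N sends it down. Axes: as the instrument's when home
- pocket_gun (a point): centre of the pistol meter at home: its centre comes here when pressed fully down. The cutout has the shape of the instrument's outline plus 1.5 mm, floor 8 mm above the bench, 18 mm deep, with a sprung rib 9 mm down in each long wall, 3 mm out: the foot stops on the ribs 6 to 12 mm short of home, and a push of 8 to 14 N sends it down. Axes: as the instrument's when home
- flowmeter_mid (a point): flow meter: clear block over white, graduated tube on top, 120 (x) x 30 (y) x 42 mm high, lower 4 mm stepped in 1.5 mm, 0.18 kg; black knob 18 mm in diameter, 18 mm long on the -x end. Point: middle of the block, half-way up; x away from the knob, z up. Grip across the 30 mm. May be absent
- pump_mid (a point): sampling pump: grey box with a display and three keys on top, 96 (x) x 50 (y) x 42 mm high, lower 4 mm stepped in 1.5 mm, 0.24 kg; brass inlet 14 mm in diameter, 16 mm long on the +x end. Point: middle of the box, half-way up; x towards the inlet, z up. Grip across the 50 mm. May be absent
- vane_mid (a point): vane air-speed meter, black, 42 mm high, 0.17 kg: handle 28 mm wide (y), x = -70 to +20 mm, and round head 54 mm in diameter centred at x = +42 mm; lower 4 mm stepped in 1.5 mm. Point: half-way up, on the handle's middle line at x = 0; x towards the head, z up. Weight centre and ribs lie near x = -10 to -18 mm: grip the handle across, near x = -12 mm. May be absent
- gun_mid (a point): pistol thermometer lying on its side, 0.20 kg: grey barrel 110 (x) x 36 (y) x 42 mm high, black pistol grip x = -55 to -25 mm, to y = -68 mm, 36 mm high; lower 4 mm stepped in 1.5 mm. Point: middle of the barrel, half-way up; x towards the muzzle, y away from the pistol grip, z up. Grip the barrel across the 36 mm near x = 0 to 5 mm. May be absent
- tub: base of the sample tub, white, fixed where it stands: flange 118 (x) x 84 (y) x 8 mm high, and on it a block 100 x 66 mm, top 42 mm above the bench, with two bores side by side along x. A sprung clip in the middle of each long side stands 2.5 mm out, 22 mm above the bench. Origin: middle of the underside; z up
- bore0 (a point): mouth of one bore, 31 mm in diameter, 32 mm deep (floor 10 mm above the bench), at x = -25 mm on the tub, at the block's top face; axes as the tub's
- bore1 (a point): mouth of the other bore, the same, at x = +25 mm on the tub
- cartridge1_mid (a point): sampling cartridge: amber cylinder with a white band, 28 mm in diameter, 70 mm tall (76 with the tip), foot tapered over 4 mm, 60 g, standing on the bench. Point: on its axis, 35 mm above its foot; z up the axis. Either cartridge fits either bore and then stands 38 mm above the block. May be absent
- cartridge2_mid (a point): a second cartridge, the same. May be absent (at least one is there).
- lid_grip (a point): middle of the grip ridge, 80 (x) x 18 (y) x 24 mm high, on the tub's clear lid: 112 (x) x 77 (y) x 81 mm high, open below, 0.13 kg. This point is 93 mm above the lid's edge. The lid goes over the block either way round, x along the tub's x, 1 to 2 mm of play; it stops on the clips 16 mm too high, snaps past with about 8 to 12 N and is home with this point 101 mm above the tub's origin
There are look-alikes about, which are no part of the job. What is shaped like the part that bears gun_mid but pink is not meant.

How it is judged:
By the outcome, as a careful person would: the job done as asked, in the order asked, and still so for the second after the job is handed in, with the robot touching nothing.
Of flowmeter, pump, vane, gun only 3 to 4 are there at a start; the rules pass over those that are not, and their reading is None.
Of cartridge1, cartridge2 only 1 to 2 are there at a start; the rules pass over those that are not, and their reading is None.
At some moment in a run one of flowmeter, pump, vane, gun may be knocked a few centimetres aside while the robot is not near it.
It also fails if it takes over 210 s, if anything falls off the work surface, if the arm or the gripper's body presses on something with over 40 N, if the wrist force passes 120 N, or if a joint passes its speed limit or range.

## Robot

A 6-joint arm with a two-finger parallel gripper is mounted at the origin on the work surface. World frame = base frame: x ahead of the robot, y to its left, z up, the work surface at z = 0. Lengths are in m, angles in degrees, forces in N, time in s.
With the tool pointing down it reaches from about 0.35 to 0.85 m from the base axis. Payload 8.1 kg.
Tool frame: the origin (TCP) lies at the very end of the fingers, on their centre line; the grasp point (between the pads) lies 19 mm behind it; z points along the fingers, y is the direction in which the jaws open and shut (so a half turn about z gives the same grasp; the last joint's range is limited). The gripper opens to 93 mm and grips with 3 to 60 N. Pads are 15 mm wide; open, the fingers measure 128 mm over their backs; the gripper's body (75 mm by 188 mm) begins 65 mm behind the grasp point.
Start: joints at [63.919, 7.471, 85.268, -0, 87.261, -4.893], TCP at [0.217, 0.559, 0.219] pointing down, gripper open.
Joint ranges: [-169.43, 169.43], [-51.17, 129.36], [1.28, 143.12], [-76.62, 256.62], [0, 156.53], [-152.29, 152.29]. Speed limits (degrees/s): [136.94, 136.94, 159.86, 180, 180, 180].

## Interface

Orientations are given as [roll, pitch, yaw] about the fixed x, y, z axes, in that order (R = Rz(yaw) Ry(pitch) Rx(roll)).
In Python, from station import sensors, read_camera, camera_model, order gives the robot as it stands.
- The arm moves only by the shell command python3 -m handwheel 'ROWS' [FORCE]. ROWS is a JSON object of lists of equal length, an entry for each row: "translation": the shift along the world's x, y, z in m, a list of three; "rot": the turn, a rotation vector about the world's x, y, z in rad, a list of three; "hand": the opening, from -1 (shut) to 1 (fully open). A call has exactly 8 rows; each row is the pose to reach, as a shift and turn from the pose commanded when the call began; what a row does not reach only later rows make up. A row lasts 1/10 s, in which the tool goes at most 50 mm and 8.59 degrees, less where a joint would pass 70% of its speed; a pose out of reach is approached as far as the arm can. A call with a gripper value outside its range is refused whole. The fingers move at their own pace and stop on an object; FORCE is the grip in N (left out, the last holds). Time passes only in rows, so rows that repeat a pose let the fingers close, or fill a call up. It gives the time, the measured TCP pose, the force and the opening at its end, in the units of the state.
- sensors.state(): the state, without advancing time (a new reading comes with each control period).
- read_camera(name): name is "scene" or "top" or "wrist"; returns (picture, depth): 480x640x3 uint8, blue, green, red; 480x640 float32, m along the optical axis (not along the pixel's ray), 0 where there is no reading.
- camera_model(name): a dict with "fx", "fy", "cx", "cy" (pixels), "k1" (the pictures are not rectified: a ray, as slopes to the right and down, at radius r is drawn at 1 + k1 r^2 times it, then the intrinsics apply), "pose" (4x4, takes a point from camera to world coordinates). Camera axes: x right, y down, z forward; pixel columns grow to the right and rows downward; lengths in m; the calibration is good to about 2 mm. A picture is of the moment at which its call begins: read the wrist's pose just before it. camera_model takes no time and is no camera call; for the wrist camera it gives the pose at the moment of the call.
- order.finish_job(): hands the job in, once; it reports no verdict.
The state is a dict: "time": time; "joint_positions": joint angles; "joint_velocities": joint speeds; "joint_efforts": joint torques, N m; "position": TCP position; "ee_rot": TCP orientation; "force": force on the tool from outside, world axes, zero at the start; "wrist_torque": the same for the moment, N m; "opening": opening from 0.0 (shut) to 1.0 (fully open).
Only numpy, scipy, OpenCV 4.12 (cv2) and the standard library are available. Lean on these libraries where they do the work, as an engineer would, in place of code of your own. Each camera call takes 0.05 s, during which the arm holds its last target.

## Working session

There is one attempt and no reset: what is moved stays moved. The work goes in short steps, Python scripts to look and compute and a shell command to move; the robot and the scene stay as the last step left them, time stands still between calls to the robot, and variables do not carry over. Pictures are saved under pics/ and viewed, and the job is handed in when it is done.

```bash
ls; mkdir -p pics; cat > h.py <<'E'
import numpy as np, cv2
from station import sensors, read_camera, camera_model, order
def grab(n,tag):
    m=camera_model(n); p,d=read_camera(n)
    cv2.imwrite(f'pics/{tag}.png',p); np.savez(f'pics/{tag}.npz',p=p,d=d,pose=np.array(m['pose']),k=np.array([m['fx'],m['fy'],m['cx'],m['cy'],m['k1']]))
def load(tag): return np.load(f'pics/{tag}.npz')
def world(tag):
    z=load(tag); fx,fy,cx,cy,k1=z['k']; d=z['d']
    v,u=np.mgrid[0:480,0:640]
    K=np.array([[fx,0,cx],[0,fy,cy],[0,0,1.]])
    pts=cv2.undistortPoints(np.stack([u,v],-1).reshape(-1,1,2).astype(float),K,np.array([k1,0,0,0,0.])).reshape(480,640,2)
    P=np.concatenate([pts*d[...,None],d[...,None]],-1)
    T=z['pose']; W=P@T[:3,:3].T+T[:3,3]
    W[d==0]=np.nan
    return z['p'],W
E
python3 - <<'E'
from h import *
print(sensors.state())
for n in('scene','top','wrist'): grab(n,n+'0'); m=camera_model(n); print(n,np.round(m['pose'],3).tolist(),m['fx'],m['k1'])
E
```

```text
pics
{'time': 0.0, 'joint_positions': array([ 6.39182064e+01,  7.51482889e+00,  8.53289643e+01,  1.18016000e-03,
        8.72593112e+01, -4.89251915e+00]), 'joint_velocities': array([-0.03808621, -0.04581526, -0.10887092, -0.1481371 ,  0.12232957,
       -0.03197537]), 'joint_efforts': array([-8.89491657e-04, -5.59874761e+01, -4.91732454e+01,  7.68500171e-02,
        3.63441033e-02, -1.38189739e-04]), 'position': array([0.21659229, 0.55894862, 0.21759336]), 'ee_rot': array([-1.79897372e+02, -9.96785163e-03,  1.58810659e+02]), 'force': array([-0.88677551, -0.19030491, -0.56020337]), 'wrist_torque': array([ 0.02153878, -0.0147632 ,  0.01034882]), 'opening': 1.0003719121094932}
scene [[-0.643, 0.463, -0.61, 1.169], [0.765, 0.378, -0.521, 0.639], [-0.01, -0.802, -0.598, 0.812], [0.0, 0.0, 0.0, 1.0]] 542.3725113341901 -0.06767273370613253
top [[-0.011, -0.997, 0.075, 0.33], [-1.0, 0.009, -0.02, 0.029], [0.02, -0.076, -0.997, 1.486], [0.0, 0.0, 0.0, 1.0]] 559.2157987283025 -0.021482208605941713
wrist [[0.362, 0.899, 0.247, 0.147], [0.932, -0.348, -0.098, 0.587], [-0.002, 0.266, -0.964, 0.384], [0.0, 0.0, 0.0, 1.0]] 374.4626892794671 -0.06237513312202081
```

View pics/top0.png

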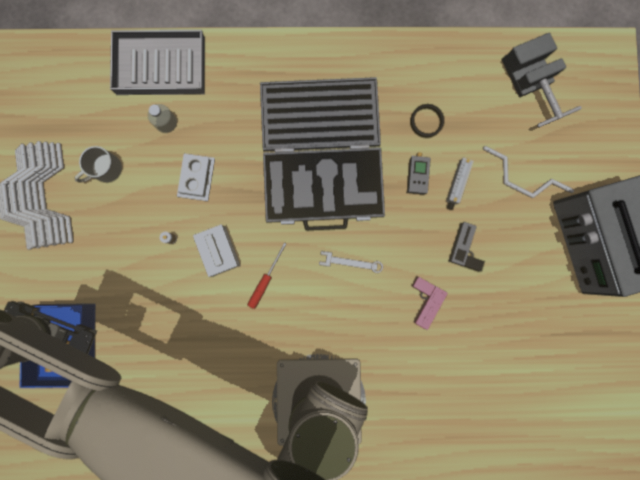

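View pics/scene0.png

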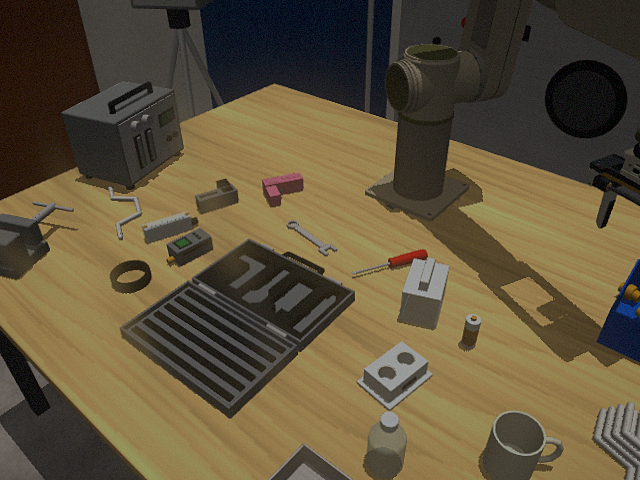

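```bash
python3 - <<'E'
from h import *
p,W=world('top0')
for n,(u,v) in dict(pump=(418,173),flow=(459,183),gun=(463,240),cart=(167,237),lid=(215,250),tub=(196,176),case=(324,183),lidf=(320,113),pink=(430,300),ring=(427,107)).items():
    print(n,np.round(W[v,u],3))
# blobs higher than 15mm
m=((W[...,2]>0.015)).astype(np.uint8)
n,l,s,c=cv2.connectedComponentsWithStats(m)
for i in range(1,n):
    if s[i,4]>20:
        q=W[l==i]; print(s[i],np.round(np.nanmean(q,0),3),np.round(np.nanmax(q,0),3))
i=cv2.resize(p[50:320,130:530],None,fx=2,fy=2,interpolation=cv2.INTER_CUBIC); cv2.imwrite('pics/top0z.png',i)
E
```

```text
pump [ 0.592 -0.268  0.043]
flow [ 0.564 -0.374  0.048]
gun [ 0.415 -0.382  0.042]
cart [0.428 0.379 0.069]
lid [0.393 0.252 0.103]
tub [0.589 0.312 0.038]
case [ 0.573 -0.022  0.011]
lidf [ 0.761 -0.014  0.017]
pink [ 0.261 -0.291  0.043]
ring [ 0.775 -0.302  0.021]
[ 110   30   94   64 1590] [0.901 0.424 0.036] [0.982 0.54  0.057]
[ 502   33   79   94 2763] [ 0.855 -0.581  0.075] [ 0.95 -0.51  0.11]
[131  49   6  33 122] [0.896 0.486 0.019] [0.941 0.493 0.028]
[143  49   5  33 119] [0.896 0.456 0.019] [0.94  0.461 0.026]
[154  49   5  34 118] [0.895 0.426 0.019] [0.941 0.432 0.026]
[164  49   6  33 121] [0.893 0.398 0.019] [0.94  0.404 0.027]
[175  49   5  34 123] [0.893 0.369 0.019] [0.94  0.376 0.026]
[186  49   6  33 112] [0.894 0.338 0.019] [0.941 0.345 0.025]
[  260    77   125   154 12291] [ 0.666 -0.02   0.023] [0.857 0.146 0.04 ]
[147 104  29  29 599] [0.733 0.394 0.079] [0.771 0.432 0.124]
[411 104  34  33 363] [ 0.739 -0.301  0.023] [ 0.784 -0.256  0.033]
[   0  141   67  108 4055] [0.542 0.738 0.04 ] [0.686 0.832 0.061]
[ 75 146  47  37 921] [0.616 0.562 0.059] [0.659 0.619 0.098]
[407 153  24  43 790] [ 0.588 -0.27   0.04 ] [ 0.651 -0.242  0.052]
[177 155  34  42 927] [0.591 0.319 0.039] [0.646 0.361 0.052]
[447 158  27  53 654] [ 0.567 -0.378  0.039] [ 0.632 -0.347  0.051]
[ 553  175   87  122 7932] [ 0.411 -0.681  0.176] [ 0.553 -0.623  0.258]
[449 222  36  49 908] [ 0.394 -0.389  0.039] [ 0.462 -0.349  0.054]
[ 193  225   47   52 1499] [0.393 0.253 0.081] [0.459 0.31  0.112]
[159 232  17  12 150] [0.427 0.381 0.061] [0.441 0.399 0.084]
[247 271  24  37 327] [0.29  0.15  0.023] [0.34  0.182 0.032]
[412 276  36  54 934] [ 0.258 -0.288  0.039] [ 0.323 -0.249  0.054]
[    0   301   368   179 30741] [0.109 0.268 0.552] [0.282 0.735 0.726]
```

View pics/top0z.png

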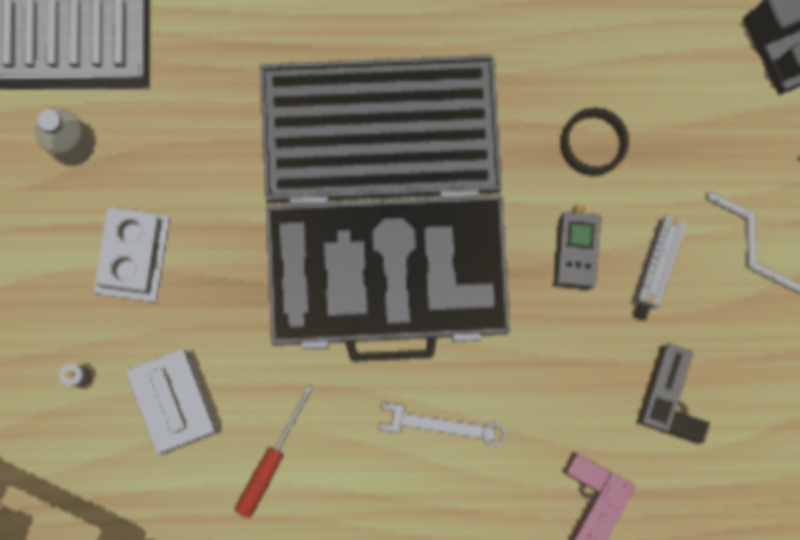

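View pics/wrist0.png

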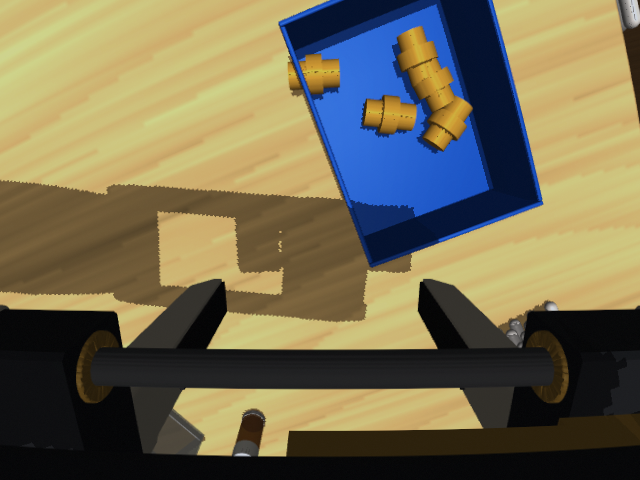

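```bash
python3 -m handwheel '{"translation":[[0.23,-0.23,0.11],[0.23,-0.23,0.11],[0.23,-0.23,0.11],[0.23,-0.23,0.11],[0.23,-0.23,0.11],[0.23,-0.23,0.11],[0.23,-0.23,0.11],[0.23,-0.23,0.11]],"rot":[[0,0,0.175],[0,0,0.175],[0,0,0.175],[0,0,0.175],[0,0,0.175],[0,0,0.175],[0,0,0.175],[0,0,0.175]],"hand":[1,1,1,1,1,1,1,1]}'
python3 - <<'E'
from h import *
grab('wrist','w1'); grab('top','top1')
print(sensors.state()['position'],sensors.state()['ee_rot'])
E
```

```text
time: 0.95
position: [0.4507, 0.326, 0.3307]
ee_rot: [179.9, 0.2, 168.5]
force: [-0.5, 1.3, -0.1]
opening: 1.001
[0.44738349 0.32884002 0.32854678] [ 1.79986449e+02 -1.59282910e-02  1.68701249e+02]
```

View pics/w1.png

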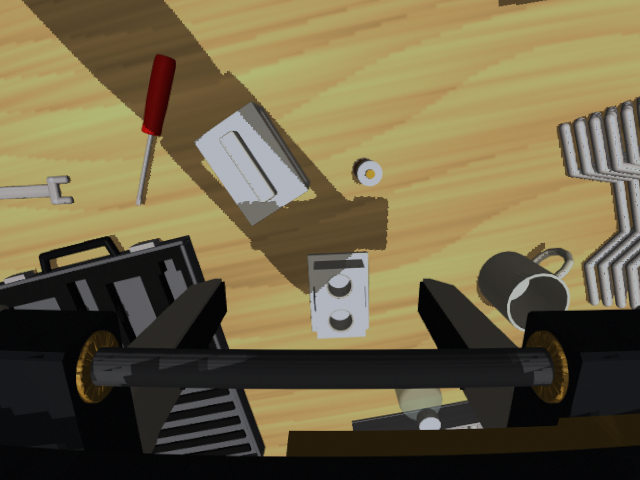

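View pics/top1.png

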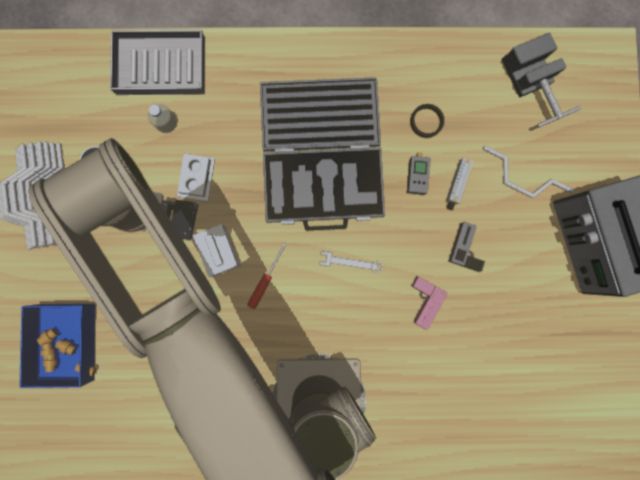

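```bash
cat >> h.py <<'E'
def rect(m,W,p=None):
    q=W[m]; q=q[~np.isnan(q[:,0])]
    r=cv2.minAreaRect((q[:,:2]*1000).astype(np.float32)); b=cv2.boxPoints(r)
    e=[b[1]-b[0],b[2]-b[1]]; i=int(np.linalg.norm(e[1])>np.linalg.norm(e[0])); d=e[i]
    a=(np.degrees(np.arctan2(d[1],d[0]))+90)%180-90
    return np.round(r[0],1),np.round([np.linalg.norm(e[i]),np.linalg.norm(e[1-i])],1),round(float(a),1),np.round(np.median(q[:,2])*1000,1),len(q)
def box(u0,v0,u1,v1):
    m=np.zeros((480,640),bool); m[v0:v1,u0:u1]=True; return m
E
python3 - <<'E'
from h import *
p,W=world('w1'); Z=W[...,2]
c=box(350,150,390,195); print('cart',np.nanmax(Z[c]),rect(c&(Z>0.058)&(Z<.09),W), rect(c&(Z>0.03)&(Z<.09),W))
l=box(190,95,315,230); print('lid',np.nanmax(Z[l])); print('ridge',rect(l&(Z>0.097),W)); print('lidtop',rect(l&(Z>0.07)&(Z<.09),W))
t=box(295,245,380,345); print('tub',rect(t&(Z>0.037)&(Z<.048),W),np.nanmedian(Z[t]))
print('table',np.nanmedian(Z[box(400,120,540,200)]),np.nanmedian(Z[box(20,60,120,160)]))
i=cv2.resize(p[90:350,180:400],None,fx=2.3,fy=2.3,interpolation=cv2.INTER_CUBIC); cv2.imwrite('pics/w1z.png',i)
# bores: pixels in tub with Z<0.03 within block
m=(t&(Z<0.025)).astype(np.uint8); n,L,s,cc=cv2.connectedComponentsWithStats(m)
for k in range(1,n):
    if s[k,4]>20: print(s[k],np.round(np.nanmean(W[L==k],0),4))
E
```

```text
cart 0.07764847876805403 (array([426.8, 385.8]), array([27.8, 27.8], dtype=float32), -9.6, np.float64(70.8), 535) (array([426.8, 385.8]), array([27.8, 27.8], dtype=float32), -9.6, np.float64(70.7), 581)
lid 0.10792067002509231
ridge (array([391.9, 259.6]), array([79.8, 18.7], dtype=float32), 22.1, np.float64(105.0), 1383)
lidtop (array([391.8, 259.3]), array([112.4,  78. ], dtype=float32), 21.3, np.float64(81.3), 5787)
tub (array([592.1, 322.1]), array([102. ,  66.3], dtype=float32), -8.8, np.float64(42.2), 2796) 0.008593533880094872
table 0.00012606739622336716 0.0006142425787262762
[ 295  245   85  100 4774] [0.5893 0.3181 0.0028]
[328 275  22  18 299] [0.5748 0.3253 0.0129]
[329 310  22  16 245] [0.6263 0.3174 0.0135]
```

View pics/w1z.png

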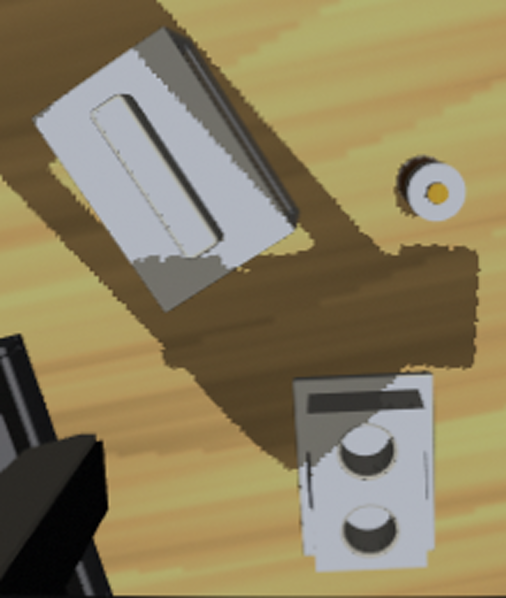

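```bash
cat >> h.py <<'E'
def rays(tag):
    z=load(tag); fx,fy,cx,cy,k1=z['k']
    v,u=np.mgrid[0:480,0:640]
    K=np.array([[fx,0,cx],[0,fy,cy],[0,0,1.]])
    pts=cv2.undistortPoints(np.stack([u,v],-1).reshape(-1,1,2).astype(float),K,np.array([k1,0,0,0,0.])).reshape(480,640,2)
    T=z['pose']; D=np.concatenate([pts,np.ones((480,640,1))],-1)@T[:3,:3].T
    return D,T[:3,3]
def onplane(tag,h):
    D,o=rays(tag); s=(h-o[2])/D[...,2]; return (o+D*s[...,None])
E
cat > bores.py <<'E'
from h import *
import sys
def bores(tag,t,h=0.042):
    p,W=world(tag); Z=W[...,2]; P=onplane(tag,h)
    r=rect(t&(Z>h-.005)&(Z<h+.006),W); print('block',r)
    a=np.radians(r[2]); x=np.array([np.cos(a),np.sin(a)]); y=np.array([-x[1],x[0]])
    Q=P[...,:2]-r[0]/1000; X=Q@x; Y=Q@y
    for sx in(-1,1):
        m=(np.hypot(X-sx*.025,Y)<.021)&(Z<h-.006)
        c=cv2.minEnclosingCircle((P[m][:,:2]*1000).astype(np.float32))
        print(sx,m.sum(),np.round(P[m].mean(0)*1000,1),'enc',np.round(c[0],1),round(c[1],1),'eqr',round(float(np.sqrt(m.sum()*0+1)),1))
E
python3 - <<'E'
from bores import *
bores('w1',box(295,245,380,345))
E
```

```text
block (array([592.1, 322.1]), array([102. ,  66.3], dtype=float32), -8.8, np.float64(42.2), 2796)
-1 373 [565.2 326.2  42. ] enc [565.4 326.1] 14.8 eqr 1.0
1 337 [614.6 318.6  42. ] enc [614.2 318.5] 15.0 eqr 1.0
```

```bash
python3 -m handwheel '{"translation":[[-0.0206,0.057,0],[-0.0206,0.057,0],[-0.0206,0.057,-0.05],[-0.0206,0.057,-0.1],[-0.0206,0.057,-0.15],[-0.0206,0.057,-0.19],[-0.0206,0.057,-0.19],[-0.0206,0.057,-0.19]],"rot":[[0,0,0.044],[0,0,0.044],[0,0,0.044],[0,0,0.044],[0,0,0.044],[0,0,0.044],[0,0,0.044],[0,0,0.044]],"hand":[0.3,0.3,0.3,0.3,0.3,0.3,0.3,0.3]}' 20
python3 - <<'E'
from h import *
s=sensors.state();print(s['position'],s['ee_rot'])
grab('wrist','w2')
p,W=world('w2');Z=W[...,2]
cv2.imwrite('pics/w2v.png',p)
E
```

```text
time: 1.85
position: [0.4249, 0.3869, 0.1385]
ee_rot: [-179.9, -0.1, 171.4]
force: [1.0, 0.3, 0.5]
opening: 0.651
[0.42488893 0.38686081 0.13854101] [-1.79918266e+02 -9.38942456e-02  1.71440928e+02]
```

View pics/w2v.png

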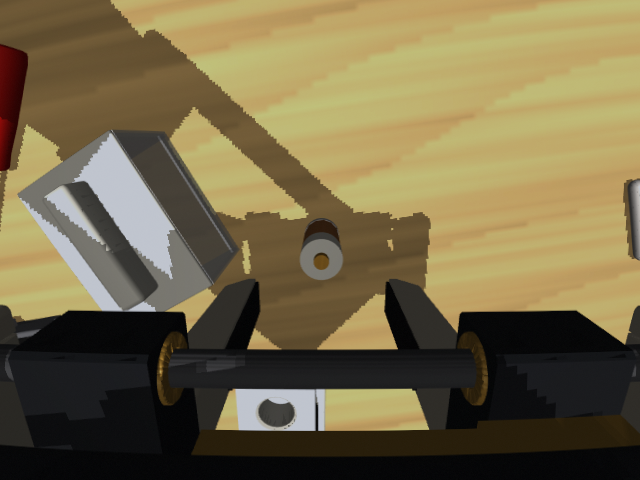

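```bash
python3 - <<'E'
from h import *
p,W=world('w2');Z=W[...,2]
c=box(290,210,350,285); print('cart',rect(c&(Z>0.062)&(Z<.09),W))
l=box(10,120,245,318); print('ridge',rect(l&(Z>0.097),W))
s=[sensors.state()['position'] for _ in range(3)];print(s)
E
```

```text
cart (array([427.3, 386. ]), array([28.6, 27.8], dtype=float32), -8.9, np.float64(70.9), 1507)
ridge (array([383.4, 302.6]), array([116.5,  80.9], dtype=float32), -78.6, np.float64(105.5), 6661)
[array([0.42636848, 0.3876484 , 0.14069906]), array([0.42636848, 0.3876484 , 0.14069906]), array([0.42636848, 0.3876484 , 0.14069906])]
```

```bash
python3 -m handwheel '{"translation":[[0.001,-0.0015,-0.05],[0.001,-0.0015,-0.09],[0.001,-0.0015,-0.1025],[0.001,-0.0015,-0.1025],[0.001,-0.0015,-0.1025],[0.001,-0.0015,-0.1025],[0.001,-0.0015,-0.1025],[0.001,-0.0015,-0.1025]],"rot":[[0,0,0],[0,0,0],[0,0,0],[0,0,0],[0,0,0],[0,0,0],[0,0,0],[0,0,0]],"hand":[0.3,0.3,0.3,0.3,-1,-1,-1,-1]}' 20
python3 -c "
from station import sensors;s=sensors.state();print(s['position'],s['ee_rot'],s['opening'],s['force'])"
```

```text
time: 2.7
position: [0.4281, 0.3856, 0.0376]
ee_rot: [179.9, 0.1, 171.4]
force: [-0.0, 0.0, -0.5]
opening: 0.355
[0.42806684 0.38558692 0.03764617] [1.79907142e+02 9.13277983e-02 1.71358749e+02] 0.35515744698400276 [-0.03127823  0.00447832 -0.45375766]
```

```bash
python3 -m handwheel '{"translation":[[0,0,0],[0,0,0],[0,0,0.04],[0,0,0.08],[0.045,-0.02,0.08],[0.09,-0.04,0.08],[0.137,-0.0594,0.08],[0.137,-0.0594,0.08]],"rot":[[0,0,0],[0,0,0],[0,0,0],[0,0,0],[0,0,0],[0,0,0],[0,0,0],[0,0,0]],"hand":[-1,-1,-1,-1,-1,-1,-1,-1]}' 20
python3 - <<'E'
from h import *
s=sensors.state();print(s['position'],s['ee_rot'],s['opening'],s['force'])
grab('wrist','w3')
s=sensors.state();print(s['position'],s['ee_rot'],s['opening'],s['force'])
E
```

```text
time: 3.5
position: [0.5686, 0.3219, 0.1152]
ee_rot: [-179.9, 0.1, 171.1]
force: [-0.4, -0.2, -0.4]
opening: 0.302
[0.56864009 0.32190913 0.11520327] [-1.79924071e+02  7.17323891e-02  1.71104845e+02] 0.3021034532180401 [-0.42119249 -0.19295921 -0.37884891]
[0.56629937 0.32331894 0.11501175] [-1.79941588e+02 -4.15734943e-02  1.71143872e+02] 0.29195608518712474 [-0.85348303  0.96055562 -1.70648061]
```

View pics/w3.png

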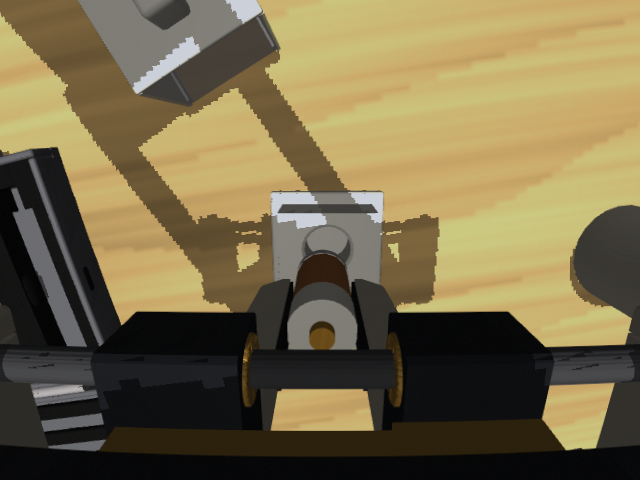

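```bash
python3 - <<'E'
from h import *
p,W=world('w3');Z=W[...,2]
c=box(284,275,360,352); q=c&(Z>0.135)&(Z<.165); print('cart',rect(q,W))
h=.042; t=box(272,192,383,290); P=onplane('w3',h)
m=t&(Z<.036)&(np.abs(P[...,0]-.5653)<.02)&(np.abs(P[...,1]-.3262)<.02)&(Z>-.01)
b=(P[m][:,:2]*1000); print(len(b)); 
print('ext',b.min(0),b.max(0), rect(t&(Z>.038)&(Z<.047),W))
# side edges of block: along tub y
a=np.radians(-8.75);y=np.array([-np.sin(a),np.cos(a)]);x=np.array([np.cos(a),np.sin(a)])
print('hole y ext',(b@y).min(),(b@y).max(),'x min',(b@x).min())
q2=W[q][:,:2]*1000;print('cart y ext',np.percentile(q2@y,[1,99]),'x',np.percentile(q2@x,[1,99]))
s=sensors.state();print(s['position'],s['ee_rot'])
E
```

```text
cart (array([565.1, 323.2]), array([31.7, 22.9], dtype=float32), 80.2, np.float64(148.9), 4219)
980
ext [551.26361837 311.44295055] [576.20462713 341.51219192] (array([568.5, 326.1]), array([66.3, 53.9], dtype=float32), 81.3, np.float64(42.2), 4525)
hole y ext 394.11602269826165 423.5465965576064 x min 495.43589202160143
cart y ext [391.04741842 420.0112735 ] x [498.35847516 519.69352301]
[0.56629937 0.32331894 0.11501175] [-1.79941588e+02 -4.15734943e-02  1.71143872e+02]
```

```bash
python3 - <<'E'
from h import *
from scipy.optimize import least_squares
p,W=world('w3');Z=W[...,2]
a=np.radians(-8.75);R=np.array([[np.cos(a),np.sin(a)],[-np.sin(a),np.cos(a)]])
def front(m,P,r,c0,sgn=None):
    cs,_=cv2.findContours(m.astype(np.uint8),cv2.RETR_EXTERNAL,cv2.CHAIN_APPROX_NONE)
    c=max(cs,key=len)[:,0]; q=P[c[:,1],c[:,0],:2]*1000@R.T
    f=lambda x:np.hypot(q[:,0]-x[0],q[:,1]-x[1])-r
    s=least_squares(f,c0,loss='soft_l1',f_scale=.3); print(np.round(s.x,2),np.percentile(abs(f(s.x)),[25,50,75]))
c=box(284,270,360,352)
zt=np.median(Z[c&(Z>.146)&(Z<.153)]); print(zt)
m=c&(abs(Z-zt)<.0018); front(m,onplane('w3',zt),14,[511,405])
P=onplane('w3',.042);q=P[...,:2]*1000@R.T
m=(np.hypot(q[...,0]-510.9,q[...,1]-408.8)<18)&(Z<.036)&box(272,192,383,300); front(m,P,15.5,[511,409])
E
```

```text
0.14896091381061968
[511.61 405.59] [0.26054884 0.73571768 4.04631397]
[510.79 408.74] [0.14737413 0.66604514 4.70732768]
```

```bash
python3 -m handwheel '{"translation":[[0,0.003,0],[0,0.003,-0.01],[0,0.003,-0.015],[0,0.003,-0.015],[0,0.003,-0.015],[0,0.003,-0.015],[0,0.003,-0.015],[0,0.003,-0.015]],"rot":[[0,0,0],[0,0,0],[0,0,0],[0,0,0],[0,0,0],[0,0,0],[0,0,0],[0,0,0]],"hand":[-1,-1,-1,-1,-1,-1,-1,-1]}' 20
cat > cb.py <<'E'
from h import *
from scipy.optimize import least_squares
import sys
tag=sys.argv[1]; grab('wrist',tag)
s=sensors.state();print(s['position'],s['ee_rot'],s['force'])
p,W=world(tag);Z=W[...,2]
a=np.radians(-8.75);R=np.array([[np.cos(a),np.sin(a)],[-np.sin(a),np.cos(a)]])
def front(m,P,r,c0,sgn=None):
    cs,_=cv2.findContours(m.astype(np.uint8),cv2.RETR_EXTERNAL,cv2.CHAIN_APPROX_NONE)
    c=max(cs,key=len)[:,0]; q=P[c[:,1],c[:,0],:2]*1000@R.T
    f=lambda x:np.hypot(q[:,0]-x[0],q[:,1]-x[1])-r
    s=least_squares(f,c0,loss='soft_l1',f_scale=.3); print(np.round(s.x,2),np.percentile(abs(f(s.x)),[25,50,75]))
zt=s['position'][2]+.034
c=box(284,270,360,352)
zt=np.median(Z[c&(abs(Z-zt)<.004)]); print(zt)
m=c&(abs(Z-zt)<.0018); front(m,onplane(tag,zt),14,[511,408])
P=onplane(tag,.042);q=P[...,:2]*1000@R.T
m=(np.hypot(q[...,0]-510.9,q[...,1]-408.8)<18)&(Z<.036)&box(272,182,383,290); front(m,P,15.5,[511,409])
E
python3 cb.py w4
```

```text
time: 4.35
position: [0.5645, 0.3286, 0.1015]
ee_rot: [180.0, 0.0, 171.4]
force: [0.3, 0.4, -0.3]
opening: 0.295
[0.56439836 0.32857299 0.10141351] [1.79987936e+02 2.13796533e-02 1.71356693e+02] [ 1.04088542  0.28357151 -0.32674306]
0.13525353673767485
[506.43 411.52] [0.27465641 0.71743852 3.64404912]
[511.5 409.4] [0.5235811  0.95235688 3.63249206]
```

View pics/w4.png

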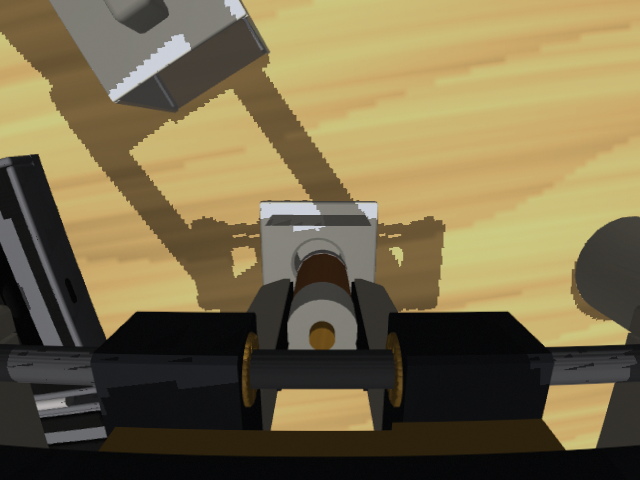

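```bash
python3 - <<'E'
from h import *
for i in range(4):
    read_camera('wrist'); s=sensors.state(); print(s['time'],np.round(s['position'],4),np.round(s['ee_rot'],2),np.round(camera_model('wrist')['pose'][:3,3],4) if 0 else np.round(np.array(camera_model('wrist')['pose'])[:3,3],4), np.round(s['joint_positions'],3))
E
```

```text
4.45 [0.5644 0.3286 0.1014] [1.7999e+02 2.0000e-02 1.7136e+02] [0.4908 0.3408 0.2677] [ 2.5711e+01  1.9983e+01  8.3197e+01 -1.0000e-03  7.6799e+01 -5.5644e+01]
4.5 [0.5644 0.3286 0.1013] [1.7999e+02 1.0000e-02 1.7135e+02] [0.4908 0.3408 0.2676] [ 2.5711e+01  1.9987e+01  8.3198e+01  1.0000e-03  7.6799e+01 -5.5644e+01]
4.55 [0.5643 0.3285 0.1012] [1.8000e+02 1.0000e-02 1.7136e+02] [0.4908 0.3408 0.2676] [ 2.5710e+01  1.9991e+01  8.3202e+01 -1.0000e-03  7.6801e+01 -5.5645e+01]
4.6 [0.5643 0.3285 0.1012] [180.     0.   171.36] [0.4908 0.3408 0.2676] [ 25.71   19.994  83.205   0.     76.801 -55.646]
```

```bash
cat > cb.py <<'E'
from h import *
from scipy.optimize import least_squares
import sys
tag=sys.argv[1]; 
if len(sys.argv)<3: grab('wrist',tag)
p,W=world(tag);Z=W[...,2]
a=np.radians(-8.75);R=np.array([[np.cos(a),np.sin(a)],[-np.sin(a),np.cos(a)]])
def fit(m,other,P,r,c0):
    k=np.ones((3,3),np.uint8)
    e=cv2.dilate(other.astype(np.uint8),k).astype(bool)&m
    e2=cv2.dilate(m.astype(np.uint8),k).astype(bool)&other
    q=np.concatenate([P[e][:,:2],P[e2][:,:2]])*1000@R.T
    f=lambda x:np.hypot(q[:,0]-x[0],q[:,1]-x[1])-r
    s=least_squares(f,c0,loss='soft_l1',f_scale=.5); print(np.round(s.x,2),len(q),np.percentile(f(s.x),[10,50,90]).round(2)); return s.x
z0=float(load(tag)['pose'][2,3])-.166+.034
c=box(284,270,360,352)
zt=np.median(Z[c&(abs(Z-z0)<.004)])
top=c&(abs(Z-zt)<.0015); q=onplane(tag,zt)
bg=box(275,262,369,352)&(Z<zt-.02)
k=fit(top,bg,q,14,[510,408])
P=onplane(tag,.042);Q=P[...,:2]*1000@R.T
near=(np.hypot(Q[...,0]-510,Q[...,1]-408.8)<20)&box(255,182,390,300)
h=fit(near&(Z<.037),near&(abs(Z-.042)<.003),P,15.5,[510,409])
d=h-k; print('move tub',d.round(1),'world',(d@R).round(1))
E
python3 cb.py w5; python3 cb.py w3 x
```

```text
[507.7  411.45] 64 [-0.66 -0.01  0.83]
[510.46 408.91] 185 [-0.71 -0.05  0.62]
move tub [ 2.8 -2.5] world [ 2.3 -2.9]
[512.97 405.67] 61 [-0.61 -0.05  0.88]
[510.45 408.71] 214 [-0.87 -0.17  0.57]
move tub [-2.5  3. ] world [-2.   3.4]
```

```bash
python3 -m handwheel '{"translation":[[0.0023,-0.0029,0],[0.0023,-0.0029,-0.006],[0.0023,-0.0029,-0.012],[0.0023,-0.0029,-0.014],[0.0023,-0.0029,-0.014],[0.0023,-0.0029,-0.014],[0.0023,-0.0029,-0.014],[0.0023,-0.0029,-0.014]],"rot":[[0,0,0],[0,0,0],[0,0,0],[0,0,0],[0,0,0],[0,0,0],[0,0,0],[0,0,0]],"hand":[-1,-1,-1,-1,-1,-1,-1,-1]}' 20
python3 cb.py w6
```

```text
time: 5.45
position: [0.5667, 0.3258, 0.0875]
ee_rot: [180.0, 0.0, 171.4]
force: [0.6, 0.1, -0.7]
opening: 0.296
[510.5  409.11] 64 [-0.66 -0.01  0.83]
[510.46 408.83] 202 [-0.73 -0.07  0.57]
move tub [-0.  -0.3] world [-0.1 -0.3]
```

Aligned within 0.3 mm. Insert.

```bash
python3 -m handwheel '{"translation":[[0,-0.0002,-0.008],[0,-0.0002,-0.016],[0,-0.0002,-0.024],[0,-0.0002,-0.031],[0,-0.0002,-0.036],[0,-0.0002,-0.038],[0,-0.0002,-0.038],[0,-0.0002,-0.038]],"rot":[[0,0,0],[0,0,0],[0,0,0],[0,0,0],[0,0,0],[0,0,0],[0,0,0],[0,0,0]],"hand":[-1,-1,-1,-1,-1,-1,-1,-1]}' 20
```

```text
time: 6.3
position: [0.5667, 0.3255, 0.0494]
ee_rot: [180.0, 0.0, 171.4]
force: [0.7, 0.5, -0.3]
opening: 0.295
```

```bash
python3 -m handwheel '{"translation":[[0,0,0],[0,0,0],[0,0,0],[0,0,0.05],[0,0,0.1],[0,0,0.15],[-0.04,-0.015,0.17],[-0.08,-0.03,0.17]],"rot":[[0,0,0],[0,0,0],[0,0,0],[0,0,0],[0,0,0],[0,0,0],[0,0,0.15],[0,0,0.3]],"hand":[0,0,0,0,0,0,0,0]}' 20
python3 -m handwheel '{"translation":[[-0.04,-0.015,0],[-0.08,-0.03,0],[-0.095,-0.036,0],[-0.095,-0.036,0],[-0.095,-0.036,0],[-0.095,-0.036,0],[-0.095,-0.036,0],[-0.095,-0.036,0]],"rot":[[0,0,0.15],[0,0,0.23],[0,0,0.23],[0,0,0.23],[0,0,0.23],[0,0,0.23],[0,0,0.23],[0,0,0.23]],"hand":[0,0,0,0,0,0,0,0]}' 20
python3 - <<'E'
from h import *
grab('wrist','w7'); s=sensors.state();print(s['position'],s['ee_rot'])
p,W=world('w7');Z=W[...,2];print('ridge',rect((Z>.098)&(Z<.112)&(abs(W[...,0]-.392)<.08)&(abs(W[...,1]-.26)<.08)&box(0,0,640,310),W),'top',rect((Z>.07)&(Z<.09)&(abs(W[...,0]-.392)<.08)&(abs(W[...,1]-.26)<.08)&box(0,0,640,310),W))
E
```

```text
time: 7.1
position: [0.4886, 0.2964, 0.2245]
ee_rot: [179.8, 0.5, -171.1]
force: [0.2, -0.2, 0.5]
opening: 0.499
time: 7.9
position: [0.392, 0.2596, 0.2189]
ee_rot: [-180.0, -0.0, -158.3]
force: [-0.2, -0.2, 0.2]
opening: 0.497
[0.39191307 0.25951294 0.21885898] [-1.79995299e+02 -3.95499964e-02 -1.58289622e+02]
ridge (array([391.8, 258.9]), array([79.4, 17.9], dtype=float32), 20.5, np.float64(105.0), 2273) top (array([392.2, 259.1]), array([112.4,  77.2], dtype=float32), 20.7, np.float64(81.3), 9638)
```

View pics/w7.png

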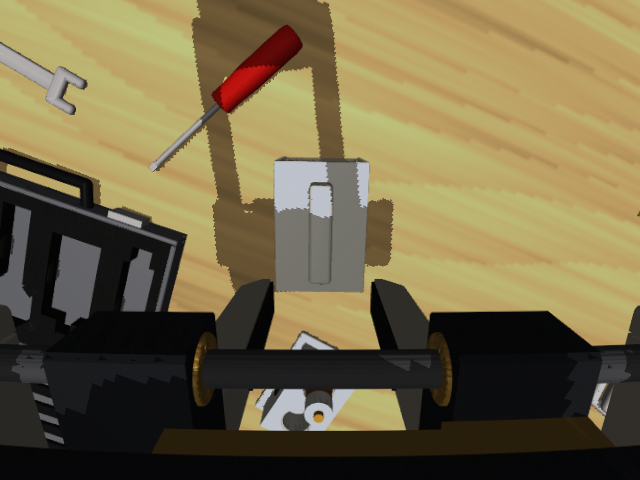

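```bash
python3 -m handwheel '{"translation":[[0,-0.0005,-0.04],[0,-0.0005,-0.08],[0,-0.0005,-0.115],[0,-0.0005,-0.13],[0,-0.0005,-0.1345],[0,-0.0005,-0.1345],[0,-0.0005,-0.1345],[0,-0.0005,-0.1345]],"rot":[[0,0,-0.019],[0,0,-0.019],[0,0,-0.019],[0,0,-0.019],[0,0,-0.019],[0,0,-0.019],[0,0,-0.019],[0,0,-0.019]],"hand":[0,0,0,0,0,0,-1,-1]}' 45
python3 -m handwheel '{"translation":[[0,0,0],[0,0,0],[0,0,0],[0,0,0],[0,0,0.03],[0,0,0.06],[0,0,0.09],[0,0,0.11]],"rot":[[0,0,0],[0,0,0],[0,0,0],[0,0,0],[0,0,0],[0,0,0],[0,0,0],[0,0,0]],"hand":[-1,-1,-1,-1,-1,-1,-1,-1]}' 45
```

```text
time: 8.75
position: [0.3927, 0.2595, 0.0862]
ee_rot: [180.0, 0.2, -159.4]
force: [-0.1, -0.1, -0.3]
opening: 0.373
time: 9.55
position: [0.3919, 0.2592, 0.1967]
ee_rot: [180.0, 0.1, -159.4]
force: [1.2, -0.2, -1.4]
opening: 0.191
```

```bash
python3 -m handwheel '{"translation":[[0.01,0,0.03],[0.055,0.006,0.03],[0.1,0.012,0.03],[0.145,0.018,0.03],[0.19,0.025,0.03],[0.235,0.032,0.03],[0.28,0.038,0.03],[0.323,0.044,0.03]],"rot":[[0,0,-0.1],[0,0,-0.2],[0,0,-0.3],[0,0,-0.4],[0,0,-0.512],[0,0,-0.512],[0,0,-0.512],[0,0,-0.512]],"hand":[-1,-1,-1,-1,-1,-1,-1,-1]}' 45
python3 -m handwheel '{"translation":[[0,0,0],[0,0,0],[0,0,0],[0,0,0],[0,0,0],[0,0,0],[0,0,0],[0,0,0]],"rot":[[0,0,0],[0,0,0],[0,0,0],[0,0,0],[0,0,0],[0,0,0],[0,0,0],[0,0,0]],"hand":[-1,-1,-1,-1,-1,-1,-1,-1]}' 45
python3 - <<'E'
from h import *
grab('wrist','w8'); s=sensors.state();print(s['position'],s['ee_rot'],s['joint_positions'])
E
```

```text
time: 10.35
position: [0.7159, 0.303, 0.2234]
ee_rot: [-180.0, -0.1, 171.3]
force: [0.3, 0.7, -1.6]
opening: 0.188
time: 11.15
position: [0.7144, 0.303, 0.2252]
ee_rot: [180.0, 0.0, 171.3]
force: [-0.3, -0.5, -0.5]
opening: 0.188
[0.71440653 0.30293002 0.224858  ] [1.79996668e+02 8.85124893e-03 1.71301816e+02] [ 1.91958084e+01  3.61212902e+01  4.89610153e+01 -1.20049003e-03
  9.49083128e+01 -6.21061107e+01]
```

View pics/w8.png

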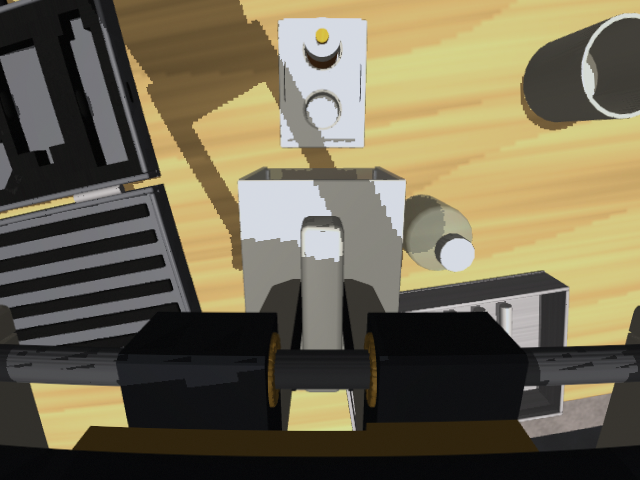

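```bash
python3 - <<'E'
from h import *
from scipy.optimize import least_squares
p,W=world('w8');Z=W[...,2]
t=box(270,10,375,155)
m=t&(abs(Z-.042)<.003)
print('tub',rect(m,W)); m2=cv2.erode(m.astype(np.uint8),np.ones((2,2),np.uint8)).astype(bool)
fl=t&(abs(Z-.008)<.002); print('flange',rect(fl,W)); print('cart',rect(t&(Z>.07)&(Z<.1),W))
l=box(235,170,410,310)
for z in(.2,.21,.22,.23,.24,.25): print(z,(l&(abs(Z-z)<.005)).sum())
zt=np.median(Z[box(250,250,290,270)]);print(zt)
m=l&(abs(Z-zt)<.003); print('lidtop',rect(m,W))
r=l&(Z>zt+.018)&(Z<zt+.03)&box(295,210,350,285); print('ridge',rect(r,W))
P=onplane('w8',.042);print(rect(t&(Z<.036)&(Z>.005)&(abs(P[...,0]-.615)<.02)&(abs(P[...,1]-.318)<.018),P))
# line fits of lid side edges & front, block edges
def edges(m,P,rows,side):
    out=[]
    for v in rows:
        u=np.where(m[v])[0]
        if len(u)>5: out.append(P[v,u[0] if side==0 else u[-1],:2])
    q=np.array(out)*1000; vx,vy,x0,y0=cv2.fitLine(q.astype(np.float32),cv2.DIST_HUBER,0,.01,.01).ravel()
    a=np.degrees(np.arctan2(vy,vx)); a=(a+90)%180-90
    return a,(x0,y0)
T=onplane('w8',.042)
mt=t&(abs(Z-.042)<.003)
n=np.array([.1521,.9884]); 
for s in(0,1):
    a,q=edges(mt,T,range(25,140),s);print('block side',s,a,q,np.dot(n,q))
L=onplane('w8',zt); 
for s in(0,1):
    a,q=edges(m,L,range(190,275),s);print('lid side',s,a,q,np.dot(n,q))
def fe(m,P,cols,first):
    q=[]
    for u in cols:
        v=np.where(m[:,u])[0]
        if len(v)>5:q.append(P[v[0] if first else v[-1],u,:2])
    q=np.array(q)*1000; return np.median(q@np.array([.9884,-.1521]))
print('block x ends',fe(mt,T,range(285,360),1),fe(mt,T,range(285,360),0),'lid front',fe(m,L,range(250,395),1))
E
```

```text
tub (array([591.6, 322.9]), array([100.2,  66.6], dtype=float32), -8.5, np.float64(42.3), 6534)
flange (array([591.4, 322.8]), array([118.2,  84.3], dtype=float32), -8.6, np.float64(8.3), 2330)
cart (array([566.5, 326.3]), array([28.1, 27.9], dtype=float32), 25.7, np.float64(80.9), 1244)
0.2 316
0.21 177
0.22 15161
0.23 491
0.24 2231
0.25 2852
nan
lidtop (array([0., 0.]), array([0., 0.], dtype=float32), 0.0, np.float64(nan), 0)
ridge (array([0., 0.]), array([0., 0.], dtype=float32), 0.0, np.float64(nan), 0)
(array([616.7, 318.4]), array([29.9, 29.4], dtype=float32), -8.7, np.float64(42.0), 969)
block side 0 -8.489143 (np.float32(588.7349), np.float32(290.28186)) 376.4611727600098
block side 1 -9.140503 (np.float32(598.5849), np.float32(354.64255)) 441.57345733032224
  return _methods._mean(a, axis=axis, dtype=dtype,
  ret = ret.dtype.type(ret / rcount)
Traceback (most recent call last):
cv2.error: OpenCV(4.12.0) /io/opencv/modules/imgproc/src/linefit.cpp:618: error: (-215:Assertion failed) npoints2 >= 0 || npoints3 >= 0 in function 'fitLine'
```

```bash
python3 - <<'E'
from h import *
p,W=world('w8');Z=W[...,2]
l=box(235,170,410,312)
zt=np.nanmedian(Z[box(250,200,290,270)]);print(zt)
m=l&(abs(Z-zt)<.003); print('lidtop',rect(m,W))
r=l&(Z>zt+.021)&(Z<zt+.03)&box(302,210,345,300); print('ridge',rect(r,W))
L=onplane('w8',zt); n=np.array([.1521,.9884]); x=np.array([.9884,-.1521])
def edges(m,P,rows,side):
    out=[]
    for v in rows:
        u=np.where(m[v])[0]
        if len(u)>5: out.append(P[v,u[0] if side==0 else u[-1],:2])
    q=np.array(out)*1000; vx,vy,x0,y0=cv2.fitLine(q.astype(np.float32),cv2.DIST_HUBER,0,.01,.01).ravel()
    a=np.degrees(np.arctan2(vy,vx)); a=(a+90)%180-90
    return a,(x0,y0)
for s in(0,1):
    a,q=edges(m,L,range(190,275),s);print('lid side',s,a,q,np.dot(n,q))
q=[]
for u in range(250,395):
    v=np.where(m[:,u])[0]
    if len(v):q.append(L[v[0],u,:2])
q=np.array(q)*1000;print('front',np.median(q@x))
tc=np.array([714.4,302.9]);print('tcp tubframe',tc@x,tc@n)
E
```

```text
0.22156800094658186
lidtop (array([691.3, 307.3]), array([77.2, 66.1], dtype=float32), 81.4, np.float64(221.3), 15198)
ridge (array([690.6, 307.5]), array([33. , 18.1], dtype=float32), -7.0, np.float64(245.2), 3045)
lid side 0 -8.560074 (np.float32(677.4929), np.float32(271.0318)) 370.9345035644531
lid side 1 -8.7692795 (np.float32(688.9418), np.float32(345.9501)) 446.7251261474609
front 603.5100244343332
tcp tubframe 660.0418699999999 408.04659999999996
```

```bash
python3 -m handwheel '{"translation":[[-0.04,0.006,0],[-0.08,0.012,0],[-0.1225,0.019,0],[-0.1225,0.019,0],[-0.1225,0.019,-0.02],[-0.1225,0.019,-0.05],[-0.1225,0.019,-0.08],[-0.1225,0.019,-0.088]],"rot":[[0,0,0.001],[0,0,0.001],[0,0,0.001],[0,0,0.001],[0,0,0.001],[0,0,0.001],[0,0,0.001],[0,0,0.001]],"hand":[-1,-1,-1,-1,-1,-1,-1,-1]}' 45
python3 -m handwheel '{"translation":[[0,0,0],[0,0,0],[0,0,0],[0,0,0],[0,0,0],[0,0,0],[0,0,0],[0,0,0]],"rot":[[0,0,0],[0,0,0],[0,0,0],[0,0,0],[0,0,0],[0,0,0],[0,0,0],[0,0,0]],"hand":[-1,-1,-1,-1,-1,-1,-1,-1]}' 45
python3 - <<'E'
from h import *
grab('wrist','w9'); s=sensors.state();print(s['position'],s['ee_rot'],s['force'])
p,W=world('w9');Z=W[...,2]
zt=s['position'][2]-.0034
l=box(200,100,440,312)
x=np.array([.9884,-.1521])
def front(m,h):
    L=onplane('w9',h); q=[]
    for u in range(260,380):
        v=np.where(m[:,u])[0]
        if len(v):q.append(L[v[0],u,:2])
    q=np.array(q)*1000;return len(q),np.median(q@x)
print('lid',rect(l&(abs(Z-zt)<.003),W),front(l&(abs(Z-zt)<.003),zt))
print('flange',rect(l&(abs(Z-.008)<.0025),W),front(l&(abs(Z-.008)<.0025),.008))
E
```

```text
time: 12.0
position: [0.5902, 0.3208, 0.1323]
ee_rot: [-179.8, -0.3, 171.4]
force: [-0.4, 0.6, -2.6]
opening: 0.189
time: 12.8
position: [0.592, 0.322, 0.1367]
ee_rot: [180.0, -0.0, 171.4]
force: [0.5, -0.1, -1.1]
opening: 0.19
[0.59197253 0.32193964 0.13659371] [-1.79994729e+02 -5.28514511e-03  1.71363031e+02] [ 0.70293861 -0.28364709 -1.57665767]
lid (array([568.8, 326.2]), array([77.2, 65.8], dtype=float32), 81.4, np.float64(132.9), 15220) (120, np.float64(479.67682000526867))
flange (array([536.8, 331.1]), array([82.7,  7.1], dtype=float32), 81.3, np.float64(8.2), 1052) (107, np.float64(476.79436921860605))
```

View pics/w9.png

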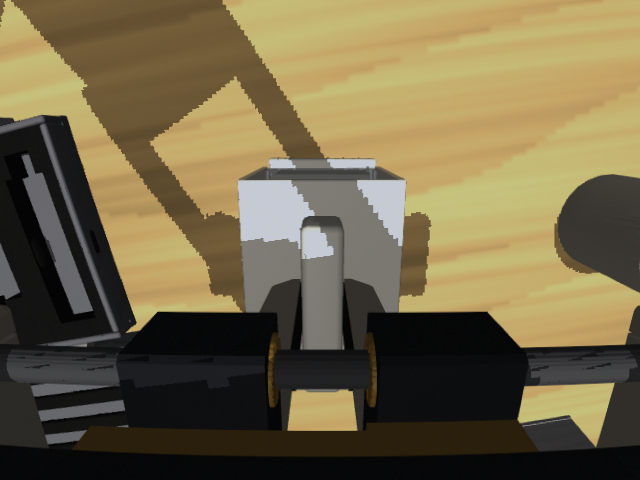

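```bash
python3 -m handwheel '{"translation":[[0,0,-0.005],[0,0,-0.01],[0,0,-0.015],[0,0,-0.02],[0,0,-0.024],[0,0,-0.024],[0,0,-0.024],[0,0,-0.024]],"rot":[[0,0,0],[0,0,0],[0,0,0],[0,0,0],[0,0,0],[0,0,0],[0,0,0],[0,0,0]],"hand":[-1,-1,-1,-1,-1,-1,-1,-1]}' 50
```

```text
time: 13.65
position: [0.5921, 0.3219, 0.1128]
ee_rot: [-180.0, 0.0, 171.4]
force: [-0.2, -0.7, -1.1]
opening: 0.191
```

```bash
python3 -m handwheel '{"translation":[[0,0,-0.004],[0,0,-0.007],[0,0,-0.01],[0,0,-0.013],[0,0,-0.016],[0,0,-0.019],[0,0,-0.0215],[0,0,-0.0215]],"rot":[[0,0,0],[0,0,0],[0,0,0],[0,0,0],[0,0,0],[0,0,0],[0,0,0],[0,0,0]],"hand":[-1,-1,-1,-1,-1,-1,-1,-1]}' 50
python3 - <<'E'
from h import *
grab('wrist','w10'); s=sensors.state();print(s['position'],s['force'])
p,W=world('w10');Z=W[...,2];print(np.nanmedian(Z[box(250,200,290,230)]),np.nanmedian(Z[box(310,230,335,260)]))
E
```

```text
time: 14.45
position: [0.5927, 0.3218, 0.093]
ee_rot: [180.0, 0.1, 171.4]
force: [-3.8, -3.9, 11.6]
opening: 0.186
[0.59270797 0.32176749 0.09295162] [-4.01015827 -3.56809804 11.19266592]
0.08938246789853534 0.1132822278550617
```

```bash
python3 -m handwheel '{"translation":[[0,0,-0.003],[0,0,-0.003],[0,0,-0.003],[0,0,-0.003],[0,0,0.001],[0,0,0.001],[0,0,0.001],[0,0,0.001]],"rot":[[0,0,0],[0,0,0],[0,0,0],[0,0,0],[0,0,0],[0,0,0],[0,0,0],[0,0,0]],"hand":[-1,-1,-1,-1,-1,0,0,0]}' 50
python3 -c "
from station import sensors;s=sensors.state();print(s['position'],s['force'],s['opening'])"
```

```text
time: 15.3
position: [0.5916, 0.3218, 0.0912]
ee_rot: [-180.0, -0.1, 171.4]
force: [0.5, -0.2, 0.5]
opening: 0.396
[0.59160868 0.32179727 0.09117815] [ 0.47301122 -0.21671761  0.50192337] 0.3964511880971869
```

```bash
python3 -m handwheel '{"translation":[[0,0,0.05],[0,0,0.1],[0,0,0.15],[0.01,-0.04,0.18],[0.02,-0.09,0.2],[0.03,-0.14,0.21],[0.03,-0.19,0.21],[0.03,-0.24,0.21]],"rot":[[0,0,0],[0,0,0],[0,0,0],[0,0,0],[0,0,0],[0,0,0.1],[0,0,0.15],[0,0,0.15]],"hand":[0,0,0,0,0,0,0,0]}' 30
python3 -m handwheel '{"translation":[[0,-0.05,0],[0,-0.1,0],[0,-0.1,0],[0,-0.1,0],[0,-0.1,0],[0,-0.1,0],[0,-0.1,0],[0,-0.1,0]],"rot":[[0,0,0],[0,0,0],[0,0,0],[0,0,0],[0,0,0],[0,0,0],[0,0,0],[0,0,0]],"hand":[0,0,0,0,0,0,0,0]}' 30
python3 - <<'E'
from h import *
grab('wrist','w11'); s=sensors.state();print(s['position'],s['ee_rot'],s['joint_positions'])
E
```

```text
time: 16.1
position: [0.6222, 0.0875, 0.3022]
ee_rot: [180.0, 0.0, -179.9]
force: [1.1, -0.3, 0.0]
opening: 0.5
time: 16.9
position: [0.6221, -0.0096, 0.3021]
ee_rot: [180.0, 0.0, -180.0]
force: [0.0, -0.5, -0.4]
opening: 0.502
[ 0.6220666  -0.00982265  0.30211025] [ 1.79997991e+02  2.45020631e-03 -1.79970048e+02] [-5.62656437e+00  9.85985149e+00  7.40130141e+01  2.25402800e-03
  9.61248942e+01 -9.56562762e+01]
```

View pics/w11.png

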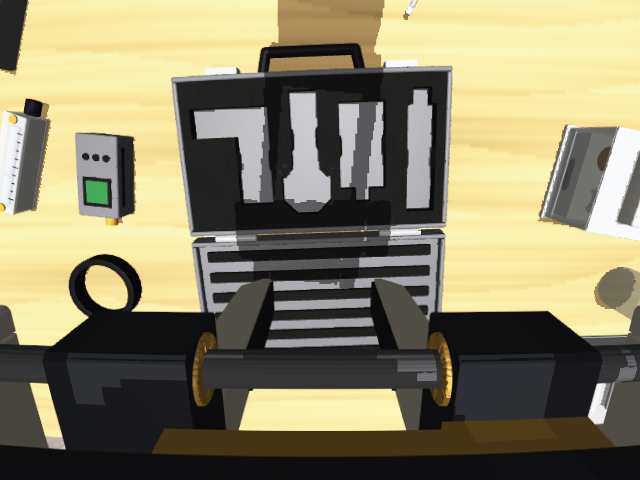

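```bash
cat > fit.py <<'E'
from h import *
S=0.5 # mm per cell
def ortho(tag,h,x0,x1,y0,y1):
    """grid on plane z=h (m), returns sampled measured Z and colour; axes: row=x, col=y (mm)"""
    z=load(tag); fx,fy,cx,cy,k1=z['k']; p,W=world(tag)
    xs=np.arange(x0,x1,S); ys=np.arange(y0,y1,S)
    X,Y=np.meshgrid(xs,ys,indexing='ij'); P=np.stack([X/1000,Y/1000,np.full_like(X,h)],-1).reshape(-1,3)
    T=np.linalg.inv(z['pose']); 
    uv,_=cv2.projectPoints(P,cv2.Rodrigues(T[:3,:3])[0],T[:3,3],np.array([[fx,0,cx],[0,fy,cy],[0,0,1.]]),np.array([k1,0,0,0,0.]))
    uv=uv.reshape(X.shape+(2,)).astype(np.float32)
    Zs=cv2.remap(W[...,2].astype(np.float32),uv[...,0],uv[...,1],cv2.INTER_NEAREST,borderValue=np.nan)
    col=cv2.remap(p,uv[...,0],uv[...,1],cv2.INTER_LINEAR)
    return Zs,col
def comps(mask,x0,y0,openmm=0,amin=300):
    m=mask.astype(np.uint8)
    if openmm:
        k=int(openmm/S)|1; m=cv2.morphologyEx(m,cv2.MORPH_OPEN,cv2.getStructuringElement(cv2.MORPH_ELLIPSE,(k,k)))
    n,L,s,c=cv2.connectedComponentsWithStats(m); out=[]
    for i in range(1,n):
        if s[i,4]*S*S<amin: continue
        r,cc=np.where(L==i); q=np.stack([x0+r*S,y0+cc*S],-1).astype(np.float32)
        R=cv2.minAreaRect(q); b=cv2.boxPoints(R); e=[b[1]-b[0],b[2]-b[1]]; j=int(np.linalg.norm(e[1])>np.linalg.norm(e[0])); d=e[j]
        a=(np.degrees(np.arctan2(d[1],d[0]))+90)%180-90
        # pca-ish refine: centroid
        out.append((np.round(R[0],1),np.round([np.linalg.norm(e[j]),np.linalg.norm(e[1-j])],1),round(float(a),2),'centroid',np.round(q.mean(0),1),s[i,4]*S*S))
    return out
E
python3 - <<'E'
from fit import *
x0,x1,y0,y1=480,690,-180,150
Zs,c=ortho('w11',.026,x0,x1,y0,y1)
cv2.imwrite('pics/o11.png',c)
print('insert z',np.nanmedian(Zs[(Zs>.02)&(Zs<.03)]))
hole=(Zs<.018)&(Zs>.002)
cv2.imwrite('pics/o11h.png',(hole*255).astype(np.uint8))
for o in(0,23,37):
    print(o)
    for k in comps(hole,x0,y0,o): print(k)
E
```

```text
insert z 0.02641267
0
(array([561. , 104.8]), array([139.5,  32.5], dtype=float32), 2.35, 'centroid', array([564. , 104.9], dtype=float32), np.float64(3931.0))
(array([565.9, -28.5]), array([139.3,  56.6], dtype=float32), 1.51, 'centroid', array([574.6, -28.6], dtype=float32), np.float64(4992.75))
(array([563.3,  37.1]), array([114.,  53.], dtype=float32), 2.26, 'centroid', array([558.3,  37.1], dtype=float32), np.float64(5189.0))
(array([ 569.1, -112.5]), array([112.3,  87.6], dtype=float32), 2.31, 'centroid', array([ 557.4, -100.3], dtype=float32), np.float64(5594.5))
(array([661.3, -14.8]), array([147.8,   6.3], dtype=float32), -87.8, 'centroid', array([661.8, -15. ], dtype=float32), np.float64(587.0))
(array([678.2, -12.8]), array([298.5,  22.5], dtype=float32), -90.0, 'centroid', array([ 6.765e+02, -3.000e-01], dtype=float32), np.float64(2197.5))
23
(array([556. ,  37.4]), array([97.7, 52.4], dtype=float32), 1.19, 'centroid', array([557.9,  36.8], dtype=float32), np.float64(4010.0))
(array([523.5, 105.2]), array([33. , 25.5], dtype=float32), 0.0, 'centroid', array([523.4, 105.7], dtype=float32), np.float64(692.5))
(array([572.2, -28.5]), array([108.9,  33.6], dtype=float32), 7.45, 'centroid', array([573.5, -27.1], dtype=float32), np.float64(2894.5))
(array([ 571.8, -103.5]), array([103.3,  67.7], dtype=float32), 1.09, 'centroid', array([563.4, -92.9], dtype=float32), np.float64(3591.75))
(array([597.5, 106.6]), array([64.2, 30.8], dtype=float32), 3.5, 'centroid', array([598.2, 106.3], dtype=float32), np.float64(1671.5))
37
```

View pics/o11h.png

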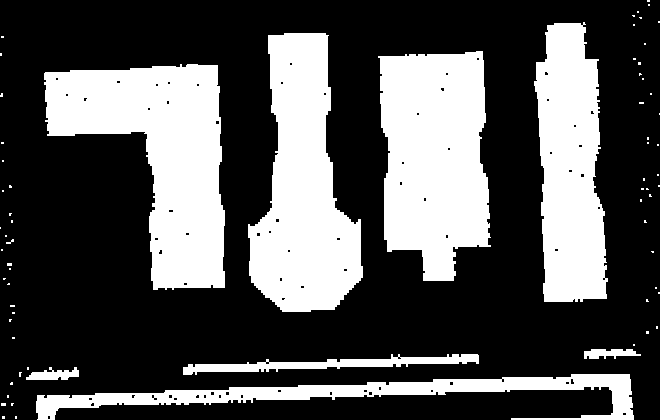

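```bash
cat >> fit.py <<'E'
from scipy.optimize import minimize
def R_(x0,x1,y0,y1,g=0): return np.array([[x0-g,y0-g],[x1+g,y0-g],[x1+g,y1+g],[x0-g,y1+g]],float)
def polys(n,g,body=False):
    o=[]
    if n=='flow': o=[R_(-60,60,-15,15,g)]+([] if body else [R_(-78,-60,-9,9,g)])
    if n=='pump': o=[R_(-48,48,-25,25,g)]+([] if body else [R_(48,64,-7,7,g)])
    if n=='gun': o=[R_(-55,55,-18,18,g)]+([] if body else [R_(-55,-25,-68,-18,g)])
    if n=='vane':
        t=np.linspace(0,2*np.pi,60); o=[R_(-70,20,-14,14,g),np.stack([42+(27+g)*np.cos(t),(27+g)*np.sin(t)],-1)]
    return o
def tfit(mask,x0,y0,n,g,guess,body=False):
    m=cv2.medianBlur(mask.astype(np.uint8),5); F=8
    P=polys(n,g,body)
    def render(q):
        c,s=np.cos(np.radians(q[2])),np.sin(np.radians(q[2])); im=np.zeros(m.shape,np.uint8)
        for p in P:
            w=p@np.array([[c,s],[-s,c]])+q[:2]; px=np.stack([(w[:,1]-y0)/S,(w[:,0]-x0)/S],-1)
            cv2.fillPoly(im,[np.round(px*2**F).astype(np.int32)],1,lineType=8,shift=F)
        return im
    # restrict region to dilated neighbourhood of the guess
    reg=cv2.dilate(render(guess),np.ones((61,61),np.uint8)); mm=m*reg
    # blurred correlation: squared diff of blurred masks (sub-cell smooth)
    b=lambda a:cv2.GaussianBlur(a.astype(np.float32),(0,0),3)
    B=b(mm)
    f=lambda q:float(((b(render(q))-B)**2).sum())
    s=minimize(f,guess,method='Nelder-Mead',options=dict(initial_simplex=[np.array(guess)+d for d in([0,0,0],[6,0,0],[0,6,0],[0,0,5])],xatol=.03,fatol=.1,maxiter=300))
    im=render(s.x); return np.round(s.x,2),round(float((im&mm).sum()/(im|mm).sum()),3)
E
python3 - <<'E'
from fit import *
x0,x1,y0,y1=480,690,-180,150
Zs,c=ortho('w11',.026,x0,x1,y0,y1)
hole=(Zs<.0235)&(Zs>.002)
for n,g in dict(flow=(570,105,2),pump=(556,37,2),vane=(560,-28,2),gun=(566,-89,2)).items(): print(n,tfit(hole,x0,y0,n,1.5,g))
E
```

```text
flow (array([570.24, 106.16,   2.42]), 0.946)
pump (array([555.63,  37.7 ,   1.79]), 0.95)
vane (array([566.84, -29.12,   2.1 ]), 0.906)
gun (array([568.67, -88.67,   2.43]), 0.943)
```

```bash
python3 -m handwheel '{"translation":[[-0.005,-0.05,0],[-0.01,-0.1,0],[-0.015,-0.15,0],[-0.02,-0.2,0],[-0.03,-0.24,0],[-0.03,-0.258,0],[-0.03,-0.258,0],[-0.03,-0.258,0]],"rot":[[0,0,-0.05],[0,0,-0.05],[0,0,-0.05],[0,0,-0.05],[0,0,-0.05],[0,0,-0.05],[0,0,-0.05],[0,0,-0.05]],"hand":[0.6,0.6,0.6,0.6,0.6,0.6,0.6,0.6]}' 30
python3 - <<'E'
from h import *
for i in range(3): read_camera('wrist')
grab('wrist','w12'); s=sensors.state();print(s['position'],s['ee_rot'],s['joint_positions'])
E
```

```text
time: 17.75
position: [0.5924, -0.268, 0.302]
ee_rot: [180.0, -0.0, 177.1]
force: [-0.3, 0.7, 0.2]
opening: 0.802
[ 0.59261951 -0.26705421  0.302321  ] [1.79993785e+02 1.74735413e-02 1.77214915e+02] [-2.87833789e+01  1.42886779e+01  6.89485531e+01  1.33383126e-02
  9.67497880e+01 -1.15996726e+02]
```

View pics/w12.png

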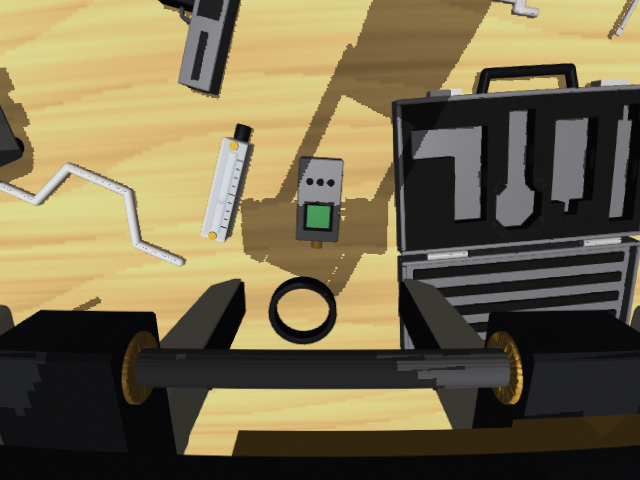

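```bash
python3 - <<'E'
from fit import *
x0,x1,y0,y1=480,690,-430,-200
Zs,c=ortho('w12',.042,x0,x1,y0,y1)
m=(Zs>.035)&(Zs<.055)
print('pump',tfit(m,x0,y0,'pump',0,(590,-268,-3),True),'flow',tfit(m,x0,y0,'flow',0,(567,-376,-20),True))
for k in comps(m,x0,y0,15): print(k)
x0,x1,y0,y1=480,690,-180,150
Zs,c=ortho('w12',.026,x0,x1,y0,y1)
hole=(Zs<.0235)&(Zs>.002)
for n,g in dict(pump=(556,37,2),vane=(560,-28,2),gun=(566,-89,2)).items(): print(n,tfit(hole,x0,y0,n,1.5,g))
E
```

```text
pump (array([ 587.75, -269.71,   -6.07]), 0.98) flow (array([ 571.83, -378.47,  -19.78]), 0.972)
(array([ 530.1, -363.3]), array([31. , 30.1], dtype=float32), 68.2, 'centroid', array([ 529.4, -363.3], dtype=float32), np.float64(821.0))
(array([ 587.9, -270. ]), array([96.6, 50.6], dtype=float32), -5.81, 'centroid', array([ 586.8, -269.1], dtype=float32), np.float64(4359.5))
(array([ 585.9, -383.3]), array([89.2, 31.1], dtype=float32), -19.73, 'centroid', array([ 584.3, -383.1], dtype=float32), np.float64(2292.75))
pump (array([555.44,  36.49,   2.62]), 0.93)
vane (array([566.44, -29.63,   2.49]), 0.916)
gun (array([568.97, -89.42,   2.09]), 0.938)
```

```bash
python3 -m handwheel '{"translation":[[-0.0048,-0.0034,-0.04],[-0.0048,-0.0034,-0.09],[-0.0048,-0.0034,-0.14],[-0.0048,-0.0034,-0.19],[-0.0048,-0.0034,-0.23],[-0.0048,-0.0034,-0.26],[-0.0048,-0.0034,-0.278],[-0.0048,-0.0034,-0.278]],"rot":[[0,0,-0.055],[0,0,-0.055],[0,0,-0.055],[0,0,-0.055],[0,0,-0.055],[0,0,-0.055],[0,0,-0.055],[0,0,-0.055]],"hand":[0.6,0.6,0.6,0.6,0.6,0.6,0.6,0.6]}' 40
python3 -m handwheel '{"translation":[[0,0,0],[0,0,0],[0,0,0],[0,0,0],[0,0,0],[0,0,0],[0,0,0],[0,0,0]],"rot":[[0,0,0],[0,0,0],[0,0,0],[0,0,0],[0,0,0],[0,0,0],[0,0,0],[0,0,0]],"hand":[0.6,-1,-1,-1,-1,-1,-1,-1]}' 40
```

```text
time: 18.75
position: [0.5855, -0.2702, 0.0211]
ee_rot: [179.9, -0.3, 174.0]
force: [0.2, -0.1, -1.3]
opening: 0.799
time: 19.55
position: [0.588, -0.2722, 0.0253]
ee_rot: [-180.0, 0.1, 173.9]
force: [-1.3, 3.0, 5.8]
opening: 0.535
```

```bash
python3 -m handwheel '{"translation":[[0,0,0.04],[0,0,0.075],[-0.005,0.05,0.075],[-0.01,0.1,0.075],[-0.015,0.15,0.075],[-0.02,0.2,0.075],[-0.028,0.25,0.075],[-0.0323,0.29,0.075]],"rot":[[0,0,0],[0,0,0],[0,0,0.05],[0,0,0.1],[0,0,0.145],[0,0,0.145],[0,0,0.145],[0,0,0.145]],"hand":[-1,-1,-1,-1,-1,-1,-1,-1]}' 40
python3 -m handwheel '{"translation":[[0,0.0168,0],[0,0.0168,0],[0,0.0168,0],[0,0.0168,-0.01],[0,0.0168,-0.015],[0,0.0168,-0.015],[0,0.0168,-0.015],[0,0.0168,-0.015]],"rot":[[0,0,0],[0,0,0],[0,0,0],[0,0,0],[0,0,0],[0,0,0],[0,0,0],[0,0,0]],"hand":[-1,-1,-1,-1,-1,-1,-1,-1]}' 40
python3 - <<'E'
from h import *
for i in range(2): read_camera('wrist')
grab('wrist','w13'); s=sensors.state();print(s['position'],s['ee_rot'],s['opening'],s['force'])
E
```

```text
time: 20.35
position: [0.5534, 0.0202, 0.0984]
ee_rot: [180.0, -0.1, -177.7]
force: [1.4, -0.6, -4.0]
opening: 0.534
time: 21.15
position: [0.5551, 0.0343, 0.0842]
ee_rot: [-180.0, 0.0, -177.8]
force: [0.1, 0.5, -2.4]
opening: 0.535
[0.55521466 0.03456305 0.08445956] [-1.79996059e+02  3.67522714e-02 -1.77762653e+02] 0.5319816652410864 [ 0.46638642  0.42662317 -3.08989463]
```

View pics/w13.png

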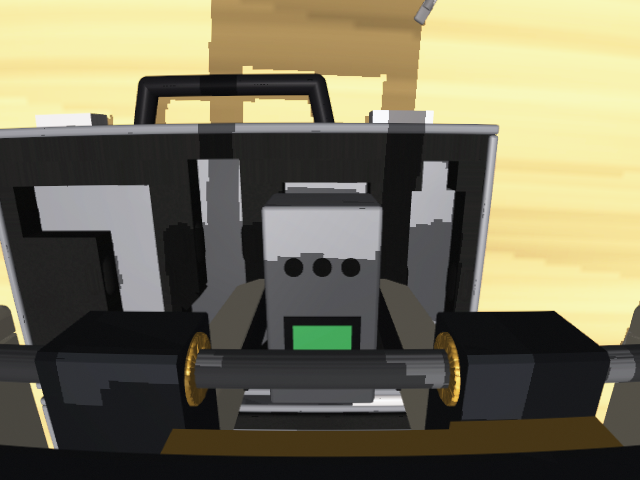

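```bash
cat > held.py <<'E'
from fit import *
def held(tag,zt,win,openmm=0,v1=318):
    p,W=world(tag);Z=W[...,2].copy(); Z[v1:]=np.nan
    u0,u1=win
    mm=box(u0,100,u1,v1)&(abs(Z-zt)<.003)
    L=onplane(tag,zt)
    return mm,L
def line(q):
    vx,vy,x0,y0=cv2.fitLine(q.astype(np.float32),cv2.DIST_HUBER,0,.01,.01).ravel(); a=np.degrees(np.arctan2(vy,vx)); return (a+90)%180-90,np.array([x0,y0])
def sides(mm,L,r0,r1):
    l=[];r=[]
    for v in range(r0,r1):
        u=np.where(mm[v])[0]
        if len(u)>5: l.append((L[v,u[0],:2]+L[v,u[0]-1,:2])*500); r.append((L[v,u[-1],:2]+L[v,u[-1]+1,:2])*500)
    return np.array(l),np.array(r)
def front(mm,L,c0,c1):
    f=[]
    for u in range(c0,c1):
        v=np.where(mm[:,u])[0]
        if len(v)>2: f.append((L[v[0],u,:2]+L[v[0]-1,u,:2])*500)
    return np.array(f)
E
python3 - <<'E'
from held import *
tag='w13'; s=sensors.state()['position']
p,W=world(tag);Z=W[...,2]
print(np.nanmedian(Z[box(290,215,350,250)]))
zt=float(np.nanmedian(Z[box(290,215,350,250)]))
mm,L=held(tag,zt,(255,390))
l,r=sides(mm,L,215,275); print('L',line(l),'R',line(r)); f=front(mm,L,275,370); print('F',line(f))
a=np.radians(2.2);x=np.array([np.cos(a),np.sin(a)]);y=np.array([-x[1],x[0]])
print('pump frame: y',np.median(l@y),np.median(r@y),'mid',(np.median(l@y)+np.median(r@y))/2,'front x',np.median(f@x))
P=onplane(tag,.026)
hole=(Z<.0235)&(Z>.002)&box(270,170,385,206)
# hole front & corners
f=front(hole,P,292,362);print('hole F',line(f),np.median(f@x))
for v in range(183,194): 
    u=np.where(hole[v])[0]
    if len(u): print(v,u[0],u[-1],np.round(P[v,u[0],:2]*1000@y,1),np.round(P[v,u[-1],:2]*1000@y,1))
x0,x1,y0,y1=480,690,-180,150
Zs,c=ortho(tag,.026,x0,x1,y0,y1)
hh=(Zs<.0235)&(Zs>.002)
for c in comps(hh,x0,y0,9): print(c)
print('tcp',s[:2]*1000@x,s[:2]*1000@y)
print('pocket exp',np.array([555.5,37.1])@x,np.array([555.5,37.1])@y)
E
```

```text
0.10143245836066386
L (np.float32(2.5872345), array([523.132   ,   9.370828], dtype=float32)) R (np.float32(2.1383286), array([521.7482  ,  58.775867], dtype=float32))
F (np.float32(-87.765564), array([506.83636 ,  36.250744], dtype=float32))
pump frame: y -10.716691632118692 38.69713188613025 mid 13.990220127005779 front x 507.8586156588924
hole F (np.float32(-87.75729), array([506.76535,  35.13958], dtype=float32)) 507.7438382934703
183 282 369 -9.7 42.4
184 282 369 -9.7 42.4
185 282 369 -9.8 42.4
186 282 369 -9.8 42.4
187 282 369 -9.8 42.4
188 282 369 -9.8 42.5
189 282 369 -9.8 42.5
190 282 369 -9.8 42.5
191 282 368 -9.8 41.9
192 282 368 -9.9 41.9
193 369 369 42.6 42.6
(array([539.8, 104.8]), array([97., 32.], dtype=float32), 1.65, 'centroid', array([541.9, 105.9], dtype=float32), np.float64(2352.5))
(array([543.4, -29.1]), array([96.9, 30.6], dtype=float32), 2.29, 'centroid', array([539.9, -29.8], dtype=float32), np.float64(2503.25))
(array([ 555.3, -113.2]), array([87. , 84.7], dtype=float32), -88.07, 'centroid', array([ 545.6, -103.3], dtype=float32), np.float64(4337.25))
(array([679.4,  39.6]), array([128.8,  17.9], dtype=float32), -87.77, 'centroid', array([679.5,  41.5], dtype=float32), np.float64(1926.0))
tcp 556.132222685652 13.22410315284066
pocket exp 556.514737783247 15.748226250716717
```

```bash
python3 -m handwheel '{"translation":[[0.0012,0.0023,0],[0.0012,0.0023,0],[0.0012,0.0023,-0.01],[0.0012,0.0023,-0.02],[0.0012,0.0023,-0.028],[0.0012,0.0023,-0.028],[0.0012,0.0023,-0.028],[0.0012,0.0023,-0.028]],"rot":[[0,0,0],[0,0,0],[0,0,0],[0,0,0],[0,0,0],[0,0,0],[0,0,0],[0,0,0]],"hand":[-1,-1,-1,-1,-1,-1,-1,-1]}' 40
python3 - <<'E'
from h import *
for i in range(2): read_camera('wrist')
grab('wrist','w14'); s=sensors.state();print(s['position'],s['ee_rot'],s['opening'],s['force'])
from held import *
tag='w14'
p,W=world(tag);Z=W[...,2]
zt=float(np.nanmedian(Z[box(290,215,350,250)]));print(zt)
mm,L=held(tag,zt,(255,390))
l,r=sides(mm,L,215,275); f=front(mm,L,275,370)
a=np.radians(2.2);x=np.array([np.cos(a),np.sin(a)]);y=np.array([-x[1],x[0]])
print('pump y mid',(np.median(l@y)+np.median(r@y))/2,'front x',np.median(f@x))
P=onplane(tag,.026)
hole=(Z<.0235)&(Z>.002)&box(250,180,395,206)
f=front(hole,P,292,352);print('hole F',np.median(f@x))
for v in range(180,205,2): 
    u=np.where(hole[v])[0]
    if len(u): print(v,u[0],u[-1],np.round(P[v,u[0],:2]*1000@y,1),np.round(P[v,u[-1],:2]*1000@y,1))
E
```

```text
time: 22.1
position: [0.5564, 0.0369, 0.0564]
ee_rot: [-180.0, 0.0, -177.8]
force: [-0.0, 0.5, -3.3]
opening: 0.533
[0.55655697 0.03698174 0.05664716] [-1.79997175e+02  5.51091118e-02 -1.77752457e+02] 0.5290666786950871 [ 0.426612    0.42391571 -2.83208166]
0.07361870152156852
pump y mid 16.37994169736575 front x 509.32389169191487
hole F 507.5816931146663
186 272 371 -9.7 42.4
188 272 371 -9.7 42.4
190 272 371 -9.7 42.5
192 273 371 -9.2 42.5
194 371 371 42.5 42.5
```

View pics/w14.png

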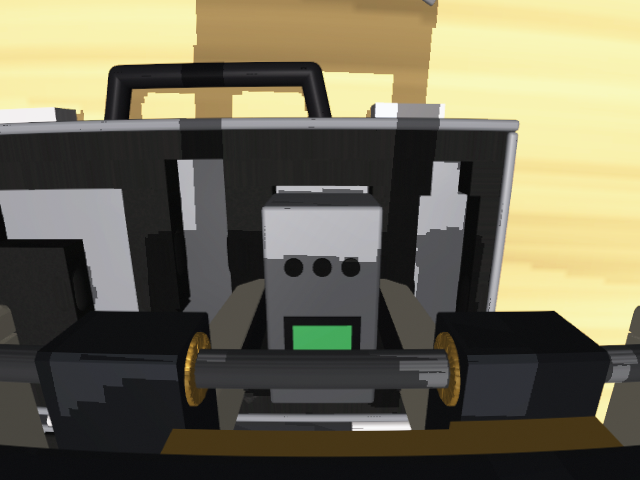

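```bash
python3 -m handwheel '{"translation":[[0,0,-0.003],[0,0,-0.006],[0,0,-0.009],[0,0,-0.011],[0,0,-0.013],[0,0,-0.013],[0,0,-0.013],[0,0,-0.013]],"rot":[[0,0,0],[0,0,0],[0,0,0],[0,0,0],[0,0,0],[0,0,0],[0,0,0],[0,0,0]],"hand":[-1,-1,-1,-1,-1,-1,-1,-1]}' 50
```

```text
time: 23.05
position: [0.5561, 0.037, 0.0431]
ee_rot: [-180.0, -0.0, -177.8]
force: [-0.5, 0.2, -3.6]
opening: 0.532
```

```bash
python3 -m handwheel '{"translation":[[0,0,-0.002],[0,0,-0.004],[0,0,-0.006],[0,0,-0.008],[0,0,-0.01],[0,0,-0.0115],[0,0,-0.0115],[0,0,-0.0115]],"rot":[[0,0,0],[0,0,0],[0,0,0],[0,0,0],[0,0,0],[0,0,0],[0,0,0],[0,0,0]],"hand":[-1,-1,-1,-1,-1,-1,-1,-1]}' 60
python3 - <<'E'
from h import *
grab('wrist','w15'); p,W=world('w15');Z=W[...,2];print(np.nanmedian(Z[box(290,215,350,250)]));s=sensors.state();print(s['position'],s['force'])
E
```

```text
time: 23.85
position: [0.5573, 0.037, 0.0333]
ee_rot: [-180.0, 0.1, -177.8]
force: [-2.6, 0.0, 9.1]
opening: 0.534
0.050300142456370184
[0.55731133 0.03699978 0.03333413] [-3.26953248 -0.06811207  9.31755982]
```

```bash
python3 -m handwheel '{"translation":[[0,0,-0.003],[0,0,-0.004],[0,0,-0.004],[0,0,0.001],[0,0,0.001],[0,0,0.001],[0,0,0.001],[0,0,0.03]],"rot":[[0,0,0],[0,0,0],[0,0,0],[0,0,0],[0,0,0],[0,0,0],[0,0,0],[0,0,0]],"hand":[-1,-1,-1,-1,0.25,0.25,0.25,0.25]}' 60
python3 -m handwheel '{"translation":[[0,-0.01,0.05],[0,-0.05,0.1],[0,-0.1,0.15],[0,-0.15,0.19],[0,-0.2,0.22],[0,-0.25,0.24],[0,-0.3,0.24],[0,-0.35,0.24]],"rot":[[0,0,0],[0,0,-0.1],[0,0,-0.2],[0,0,-0.3],[0,0,-0.36],[0,0,-0.36],[0,0,-0.36],[0,0,-0.36]],"hand":[0.25,0.25,0.25,0.25,0.25,0.25,0.25,0.25]}' 30
python3 -m handwheel '{"translation":[[0.016,-0.05,0],[0.016,-0.065,0],[0.016,-0.065,0],[0.016,-0.065,0],[0.016,-0.065,0],[0.016,-0.065,0],[0.016,-0.065,0],[0.016,-0.065,0]],"rot":[[0,0,0],[0,0,0],[0,0,0],[0,0,0],[0,0,0],[0,0,0],[0,0,0],[0,0,0]],"hand":[0.25,0.25,0.25,0.25,0.25,0.25,0.25,0.25]}' 30
python3 - <<'E'
from h import *
grab('wrist','w16'); grab('top','top2'); s=sensors.state();print(s['position'],s['ee_rot'],s['opening'],s['joint_positions'])
E
```

```text
time: 24.7
position: [0.5523, 0.037, 0.0572]
ee_rot: [180.0, -0.5, -177.8]
force: [-0.2, 0.1, 0.2]
opening: 0.623
time: 25.5
position: [0.5566, -0.2598, 0.2955]
ee_rot: [-180.0, 0.2, 161.7]
force: [0.9, -0.1, -0.5]
opening: 0.624
time: 26.3
position: [0.5723, -0.3221, 0.2938]
ee_rot: [-180.0, 0.0, 161.7]
force: [0.1, 0.1, 0.1]
opening: 0.622
[ 0.57222103 -0.3224167   0.29365952] [-1.79995036e+02  1.80607354e-02  1.61650935e+02] 0.6256103662768637 [-3.38699577e+01  1.53763568e+01  6.85675662e+01  5.01730552e-05
  9.60373465e+01 -1.05520887e+02]
```

View pics/w16.png

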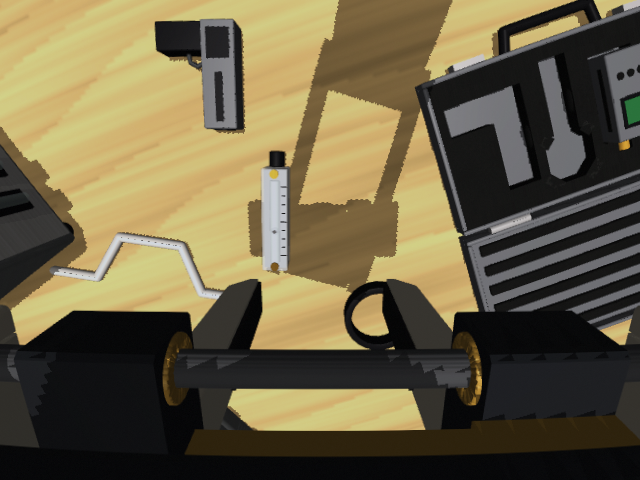

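View pics/top2.png

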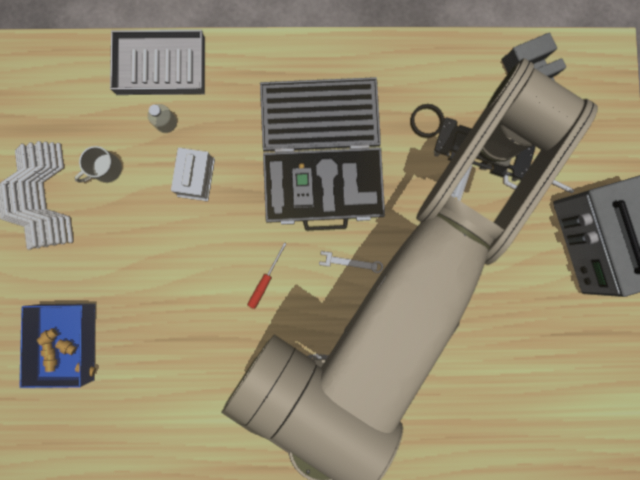

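```bash
python3 - <<'E'
from fit import *
x0,x1,y0,y1=470,700,-460,-300
Zs,c=ortho('w16',.042,x0,x1,y0,y1)
m=(Zs>.035)&(Zs<.06)
print('flow',tfit(m,x0,y0,'flow',0,(571,-378,-20),True))
for k in comps(m,x0,y0,15): print(k)
p,W=world('w16');Z=W[...,2];print('flow top',np.nanmedian(Z[box(265,190,287,250)]),'pump top',np.nanmedian(Z[box(615,90,625,130)]))
x0,x1,y0,y1=330,500,-480,-300
Zs,c=ortho('w16',.042,x0,x1,y0,y1); m=(Zs>.0385)&(Zs<.06)
print('gun',tfit(m,x0,y0,'gun',0,(402,-380,-20),True))
for k in comps(m,x0,y0,5): print(k)
E
```

```text
flow (array([ 571.85, -378.71,  -20.31]), 0.971)
(array([ 571.8, -379.3]), array([120.7,  31.3], dtype=float32), -19.7, 'centroid', array([ 573.6, -379.2], dtype=float32), np.float64(3386.75))
flow top 0.0423570054915558 pump top 0.05091865195021461
gun (array([ 405.86, -380.57,  -19.46]), 0.975)
(array([ 405.8, -380.7]), array([109.8,  37.4], dtype=float32), -19.38, 'centroid', array([ 405.6, -380.7], dtype=float32), np.float64(3897.0))
```

```bash
python3 - <<'E'
from fit import *
p,W=world('w16')
for u,v in((205,294),(215,294),(185,250)): 
    w=W[v,u]; d=(w[:2]*1000-[571.6,-379.7]); a=np.radians(-20); print(np.round(w,3),'along x',d@[np.cos(a),np.sin(a)],'along y',d@[-np.sin(a),np.cos(a)])
E
```

```text
[ 0.639 -0.503  0.014] along x 105.80957601000536 along y -93.17740617181694
[ 0.644 -0.492  0.011] along x 106.49519719751196 along y -80.83053919088798
[ 0.577 -0.506  0.01 ] along x 48.01029027355856 along y -116.63629155913111
```

Clear. Grasp the flow meter.

```bash
python3 -m handwheel '{"translation":[[-0.0006,-0.04,0],[-0.0006,-0.0573,-0.03],[-0.0006,-0.0573,-0.08],[-0.0006,-0.0573,-0.13],[-0.0006,-0.0573,-0.18],[-0.0006,-0.0573,-0.22],[-0.0006,-0.0573,-0.25],[-0.0006,-0.0573,-0.27]],"rot":[[0,0,-0.029],[0,0,-0.029],[0,0,-0.029],[0,0,-0.029],[0,0,-0.029],[0,0,-0.029],[0,0,-0.029],[0,0,-0.029]],"hand":[0.1,0.1,0.1,0.1,0.1,0.1,0.1,0.1]}' 40
python3 -m handwheel '{"translation":[[0,0,0],[0,0,0],[0,0,0],[0,0,0],[0,0,0],[0,0,0],[0,0,0],[0,0,0]],"rot":[[0,0,0],[0,0,0],[0,0,0],[0,0,0],[0,0,0],[0,0,0],[0,0,0],[0,0,0]],"hand":[0.1,0.1,-1,-1,-1,-1,-1,-1]}' 40
```

```text
time: 27.2
position: [0.5698, -0.3788, 0.0197]
ee_rot: [179.9, -0.2, 160.0]
force: [-1.0, -0.4, 1.0]
opening: 0.55
time: 28.0
position: [0.5723, -0.3807, 0.025]
ee_rot: [-180.0, 0.1, 160.0]
force: [-0.7, 1.2, 5.8]
opening: 0.319
```

```bash
python3 -m handwheel '{"translation":[[0,0,0.04],[0,0,0.075],[0,0.05,0.075],[0,0.1,0.075],[0,0.15,0.075],[0,0.2,0.075],[0,0.25,0.075],[0,0.3,0.075]],"rot":[[0,0,0],[0,0,0],[0,0,0.1],[0,0,0.2],[0,0,0.3],[0,0,0.389],[0,0,0.389],[0,0,0.389]],"hand":[-1,-1,-1,-1,-1,-1,-1,-1]}' 40
python3 -m handwheel '{"translation":[[0,0.05,0],[0,0.1,0],[0,0.15,0],[-0.001,0.185,0],[-0.001,0.185,0],[-0.001,0.185,-0.005],[-0.001,0.185,-0.005],[-0.001,0.185,-0.005]],"rot":[[0,0,0],[0,0,0],[0,0,0],[0,0,0],[0,0,0],[0,0,0],[0,0,0],[0,0,0]],"hand":[-1,-1,-1,-1,-1,-1,-1,-1]}' 40
python3 - <<'E'
from h import *
for i in range(4): read_camera('wrist')
grab('wrist','w17'); s=sensors.state();print(s['position'],s['ee_rot'],s['opening'],s['force'])
E
```

```text
time: 28.8
position: [0.5709, -0.0782, 0.0983]
ee_rot: [180.0, -0.0, -177.8]
force: [1.4, 0.7, -1.6]
opening: 0.316
time: 29.6
position: [0.5703, 0.1035, 0.0929]
ee_rot: [-180.0, -0.1, -177.9]
force: [-0.3, 0.1, -2.0]
opening: 0.317
[0.57068926 0.10415861 0.0935436 ] [-1.79998992e+02  1.01970817e-02 -1.77815827e+02] 0.32122357852578826 [-0.41084916 -0.04069497 -1.282926  ]
```

View pics/w17.png

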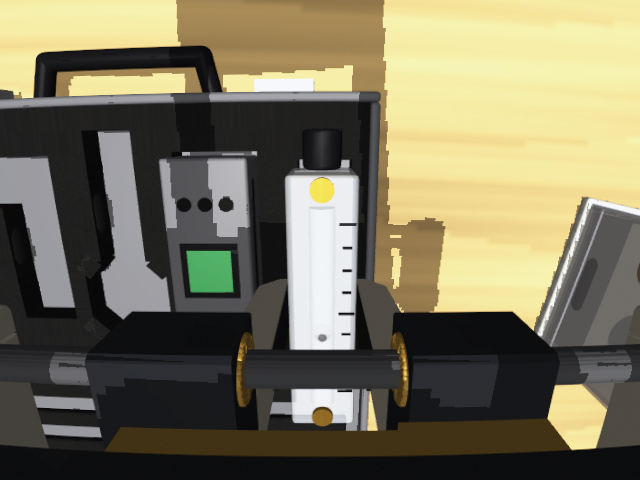

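```bash
cat > fl.py <<'E'
from held import *
import sys
tag=sys.argv[1]; r0=int(sys.argv[2]); r1=int(sys.argv[3]); hb=[int(a) for a in sys.argv[4:8]]
p,W=world(tag);Z=W[...,2]
zt=float(np.nanmedian(Z[box(293,210,304,260)]));print('top',zt)
mm,L=held(tag,zt,(275,372))
l,r=sides(mm,L,r0,r1); f=front(mm,L,292,352)
a=np.radians(2.2);x=np.array([np.cos(a),np.sin(a)]);y=np.array([-x[1],x[0]])
print('L',line(l),'R',line(r),'F',line(f))
print('flow y',np.median(l@y),np.median(r@y),'mid',(np.median(l@y)+np.median(r@y))/2,'front x',np.median(f@x))
P=onplane(tag,.026)
hole=(Z<.0235)&(Z>.002)&box(*hb)
for v in range(hb[1],hb[3]):
    u=np.where(hole[v])[0]
    if len(u): print(v,u.min(),u.max(),np.round(P[v,u[0],:2]*1000@y,1),np.round(P[v,u[-1],:2]*1000@y,1),'x',np.round(P[v,u[0],:2]*1000@x,1),np.round(P[v,u[-1],:2]*1000@x,1))
E
python3 fl.py w17 190 270 280 120 365 178
```

```text
top 0.11092824867872253
L (np.float32(2.0891418), array([533.1661  ,  88.576805], dtype=float32)) R (np.float32(2.0387192), array([535.523  , 118.29033], dtype=float32)) F (np.float32(-87.84391), array([510.04108, 102.46576], dtype=float32))
flow y 68.04718218213154 97.64539378289649 mid 82.84628798251401 front x 513.5999980383967
129 336 341 91.6 94.6 x 494.8 494.8
130 340 341 94.0 94.6 x 495.3 495.3
131 341 341 94.6 94.6 x 495.9 495.9
132 341 341 94.6 94.6 x 496.5 496.5
133 341 341 94.6 94.6 x 497.1 497.1
134 341 341 94.6 94.6 x 497.7 497.7
135 341 341 94.6 94.6 x 498.3 498.3
136 341 341 94.6 94.6 x 498.9 498.9
137 341 341 94.6 94.6 x 499.4 499.4
138 341 341 94.6 94.6 x 500.0 500.0
139 341 341 94.6 94.6 x 500.6 500.6
140 341 341 94.6 94.6 x 501.2 501.2
141 341 341 94.6 94.6 x 501.8 501.8
142 341 341 94.6 94.6 x 502.4 502.4
143 341 341 94.7 94.7 x 503.0 503.0
144 341 341 94.7 94.7 x 503.6 503.6
145 341 341 94.7 94.7 x 504.2 504.2
146 341 341 94.7 94.7 x 504.8 504.8
147 341 341 94.7 94.7 x 505.4 505.4
148 341 341 94.7 94.7 x 506.0 506.0
149 341 341 94.7 94.7 x 506.6 506.6
150 341 341 94.7 94.7 x 507.2 507.2
151 341 341 94.7 94.7 x 507.8 507.8
153 341 341 94.7 94.7 x 508.9 508.9
154 341 341 94.7 94.7 x 509.5 509.5
155 341 341 94.7 94.7 x 510.1 510.1
157 341 341 94.8 94.8 x 511.3 511.3
158 341 341 94.8 94.8 x 512.0 512.0
159 298 350 68.4 100.3 x 512.5 512.5
160 298 350 68.4 100.3 x 513.1 513.2
161 298 350 68.4 100.3 x 513.7 513.8
162 298 350 68.4 100.3 x 514.3 514.4
163 298 350 68.4 100.3 x 515.0 515.0
164 298 350 68.4 100.3 x 515.6 515.6
165 298 350 68.3 100.3 x 516.2 516.2
166 298 350 68.3 100.4 x 516.8 516.8
167 298 350 68.3 100.4 x 517.4 517.4
```

```bash
python3 -m handwheel '{"translation":[[0,0.0015,0],[0,0.0015,-0.01],[0,0.0015,-0.02],[0,0.0015,-0.03],[0,0.0015,-0.034],[0,0.0015,-0.034],[0,0.0015,-0.034],[0,0.0015,-0.034]],"rot":[[0,0,0.002],[0,0,0.002],[0,0,0.002],[0,0,0.002],[0,0,0.002],[0,0,0.002],[0,0,0.002],[0,0,0.002]],"hand":[-1,-1,-1,-1,-1,-1,-1,-1]}' 40
python3 - <<'E'
from h import *
for i in range(3): read_camera('wrist')
grab('wrist','w18'); s=sensors.state();print(s['position'],s['ee_rot'],s['opening'],s['force'])
E
python3 fl.py w18 190 270 280 120 365 178 | awk 'NR<6||NR%5==0'
```

```text
time: 30.65
position: [0.5709, 0.1064, 0.0599]
ee_rot: [180.0, 0.0, -177.6]
force: [0.3, -1.0, -1.3]
opening: 0.319
[0.57083544 0.10638656 0.05988601] [ 1.79999912e+02  4.41237990e-02 -1.77636404e+02] 0.3173330401354808 [ 0.36600424 -0.29675921 -1.64028121]
top 0.07734290889716051
L (np.float32(2.2771225), array([533.42206,  90.86226], dtype=float32)) R (np.float32(2.2358932), array([535.68024 , 120.584946], dtype=float32)) F (np.float32(-87.65117), array([510.24774, 104.67361], dtype=float32))
flow y 70.30520524912808 99.9306302531422 mid 85.11791775113514 front x 513.8939052448828
127 301 340 74.5 94.6 x 494.9 494.8
128 301 340 74.5 94.6 x 495.4 495.3
133 301 301 74.4 74.4 x 497.9 497.9
138 301 301 74.4 74.4 x 500.4 500.4
143 301 301 74.4 74.4 x 502.9 502.9
148 301 301 74.4 74.4 x 505.5 505.5
153 301 301 74.3 74.3 x 508.0 508.0
158 301 301 74.3 74.3 x 510.6 510.6
163 290 351 68.5 100.6 x 513.2 513.1
168 290 351 68.4 100.7 x 515.8 515.7
```

```bash
python3 -m handwheel '{"translation":[[0,-0.0006,0],[0,-0.0006,-0.004],[0,-0.0006,-0.008],[0,-0.0006,-0.011],[0,-0.0006,-0.014],[0,-0.0006,-0.0165],[0,-0.0006,-0.0165],[0,-0.0006,-0.0165]],"rot":[[0,0,0],[0,0,0],[0,0,0],[0,0,0],[0,0,0],[0,0,0],[0,0,0],[0,0,0]],"hand":[-1,-1,-1,-1,-1,-1,-1,-1]}' 50
```

```text
time: 31.65
position: [0.5705, 0.1057, 0.0429]
ee_rot: [-180.0, -0.0, -177.6]
force: [-0.2, -0.2, -1.2]
opening: 0.318
```

```bash
python3 -m handwheel '{"translation":[[0,0,-0.002],[0,0,-0.004],[0,0,-0.006],[0,0,-0.008],[0,0,-0.01],[0,0,-0.012],[0,0,-0.0135],[0,0,-0.0135]],"rot":[[0,0,0],[0,0,0],[0,0,0],[0,0,0],[0,0,0],[0,0,0],[0,0,0],[0,0,0]],"hand":[-1,-1,-1,-1,-1,-1,-1,-1]}' 60
python3 - <<'E'
from h import *
grab('wrist','w19'); p,W=world('w19');Z=W[...,2];print(np.nanmedian(Z[box(293,210,304,260)]));s=sensors.state();print(s['position'],s['force'])
E
```

```text
time: 32.45
position: [0.5723, 0.1058, 0.0329]
ee_rot: [-180.0, 0.2, -177.6]
force: [-9.3, -2.5, 22.7]
opening: 0.314
0.05031883303759083
[0.57223187 0.10576232 0.03288046] [-9.43800202 -2.12997527 21.82747681]
```

```bash
python3 -m handwheel '{"translation":[[0,0,0.002],[0,0,0.002],[0,0,0.002],[0,0,0.03],[0,0,0.07],[0,0,0.12],[-0.02,-0.04,0.15],[-0.035,-0.085,0.17]],"rot":[[0,0,0],[0,0,0],[0,0,0],[0,0,0],[0,0,0],[0,0,0],[0,0,-0.1],[0,0,-0.2]],"hand":[-1,-0.18,-0.18,-0.18,-0.18,-0.18,-0.18,-0.18]}' 60
python3 -m handwheel '{"translation":[[-0.016,-0.048,0.02],[-0.032,-0.096,0.04],[-0.048,-0.144,0.06],[-0.064,-0.19,0.08],[-0.08,-0.235,0.1],[-0.096,-0.28,0.1],[-0.112,-0.325,0.1],[-0.128,-0.37,0.1]],"rot":[[0,0,-0.1],[0,0,-0.18],[0,0,-0.18],[0,0,-0.18],[0,0,-0.18],[0,0,-0.18],[0,0,-0.18],[0,0,-0.18]],"hand":[0,0,0,0,0,0,0,0]}' 30
python3 -m handwheel '{"translation":[[0,-0.03,0],[0,-0.03,0],[0,-0.03,0],[0,-0.03,0],[0,-0.03,0],[0,-0.03,0],[0,-0.03,0],[0,-0.03,0]],"rot":[[0,0,0],[0,0,0],[0,0,0],[0,0,0],[0,0,0],[0,0,0],[0,0,0],[0,0,0]],"hand":[0.1,0.1,0.1,0.1,0.1,0.1,0.1,0.1]}' 30
python3 - <<'E'
from h import *
grab('wrist','w20'); s=sensors.state();print(s['position'],s['ee_rot'],s['opening'],s['joint_positions'])
E
```

```text
time: 33.3
position: [0.5374, 0.0258, 0.2]
ee_rot: [180.0, 0.2, 170.9]
force: [0.1, -1.0, -0.2]
opening: 0.411
time: 34.1
position: [0.4115, -0.3371, 0.2975]
ee_rot: [180.0, 0.0, 160.6]
force: [0.7, -1.1, 0.1]
opening: 0.502
time: 34.9
position: [0.4126, -0.365, 0.2974]
ee_rot: [-180.0, 0.0, 160.6]
force: [0.7, -0.7, -0.1]
opening: 0.547
[ 0.4125269  -0.36512887  0.29739327] [-1.79995144e+02  1.00300321e-02  1.60615199e+02] 0.5522952651895155 [-4.68450006e+01 -1.27839588e+00  8.61882599e+01  3.17906840e-04
  9.50789970e+01 -1.17460171e+02]
```

View pics/w20.png

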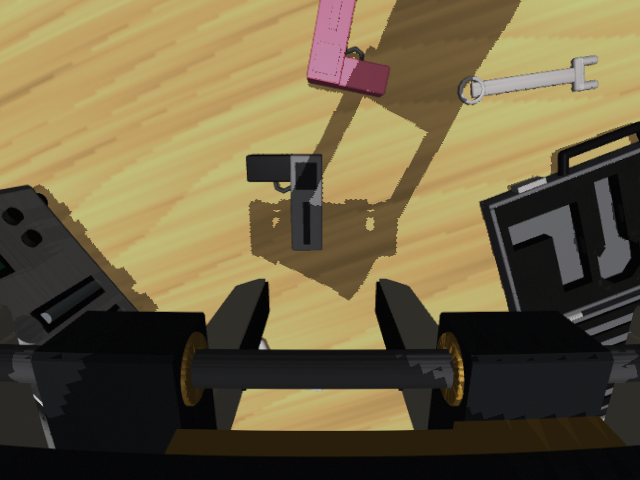

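```bash
python3 - <<'E'
from fit import *
x0,x1,y0,y1=330,500,-480,-300
Zs,c=ortho('w20',.042,x0,x1,y0,y1); m=(Zs>.0385)&(Zs<.06)
print('gun',tfit(m,x0,y0,'gun',0,(406,-380,-20),True))
for k in comps(m,x0,y0,5): print(k)
E
```

```text
gun (array([ 404.87, -381.15,  -19.56]), 0.973)
(array([ 404.6, -381.5]), array([109.3,  36.5], dtype=float32), -19.36, 'centroid', array([ 404.6, -381.4], dtype=float32), np.float64(3856.0))
```

```bash
python3 -m handwheel '{"translation":[[-0.005,-0.018,-0.03],[-0.005,-0.018,-0.08],[-0.005,-0.018,-0.13],[-0.005,-0.018,-0.18],[-0.005,-0.018,-0.22],[-0.005,-0.018,-0.25],[-0.005,-0.018,-0.268],[-0.005,-0.018,-0.2734]],"rot":[[0,0,-0.002],[0,0,-0.002],[0,0,-0.002],[0,0,-0.002],[0,0,-0.002],[0,0,-0.002],[0,0,-0.002],[0,0,-0.002]],"hand":[0.2,0.2,0.2,0.2,0.2,0.2,0.2,0.2]}' 40
python3 -m handwheel '{"translation":[[0,0,0],[0,0,0],[0,0,0],[0,0,0],[0,0,0],[0,0,0],[0,0,0],[0,0,0]],"rot":[[0,0,0],[0,0,0],[0,0,0],[0,0,0],[0,0,0],[0,0,0],[0,0,0],[0,0,0]],"hand":[0.2,0.2,-1,-1,-1,-1,-1,-1]}' 40
```

```text
time: 35.75
position: [0.4059, -0.3817, 0.021]
ee_rot: [179.9, -0.2, 160.5]
force: [-0.4, 0.4, 0.1]
opening: 0.6
time: 36.55
position: [0.4079, -0.3838, 0.0248]
ee_rot: [-180.0, 0.1, 160.5]
force: [-0.5, 0.6, 6.0]
opening: 0.382
```

```bash
python3 -m handwheel '{"translation":[[0,0,0.04],[0,0,0.075],[0.023,0.042,0.075],[0.046,0.084,0.075],[0.069,0.126,0.075],[0.092,0.168,0.075],[0.115,0.21,0.075],[0.138,0.25,0.075]],"rot":[[0,0,0],[0,0,0],[0,0,0.1],[0,0,0.2],[0,0,0.3],[0,0,0.381],[0,0,0.381],[0,0,0.381]],"hand":[-1,-1,-1,-1,-1,-1,-1,-1]}' 40
python3 -m handwheel '{"translation":[[0.0267,0.0433,0],[0.0267,0.0433,0],[0.0267,0.0433,0],[0.0267,0.0433,-0.01],[0.0267,0.0433,-0.01],[0.0267,0.0433,-0.01],[0.0267,0.0433,-0.01],[0.0267,0.0433,-0.01]],"rot":[[0,0,0],[0,0,0],[0,0,0],[0,0,0],[0,0,0],[0,0,0],[0,0,0],[0,0,0]],"hand":[-1,-1,-1,-1,-1,-1,-1,-1]}' 40
python3 - <<'E'
from h import *
for i in range(4): read_camera('wrist')
grab('wrist','w21'); s=sensors.state();print(s['position'],s['ee_rot'],s['opening'],s['force'])
E
```

```text
time: 37.35
position: [0.5456, -0.1314, 0.0985]
ee_rot: [180.0, -0.0, -177.7]
force: [1.1, -1.0, -1.8]
opening: 0.383
time: 38.15
position: [0.5721, -0.0907, 0.0891]
ee_rot: [-180.0, 0.0, -177.8]
force: [-0.0, 0.7, -1.0]
opening: 0.381
[ 0.57217566 -0.09015826  0.08904291] [-1.79996456e+02  1.71808190e-02 -1.77699252e+02] 0.38093892171543453 [ 0.22610943 -0.64986    -2.26147416]
```

View pics/w21.png

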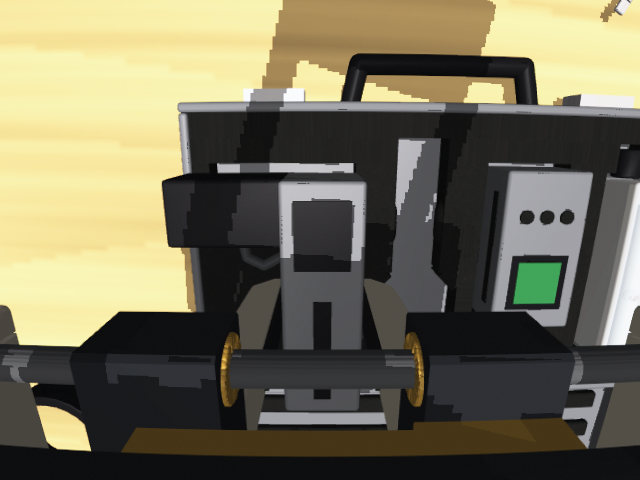

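```bash
cat > gn.py <<'E'
from held import *
import sys
tag=sys.argv[1]; hb=[int(a) for a in sys.argv[2:6]]
p,W=world(tag);Z=W[...,2]
zt=float(np.nanmedian(Z[box(285,220,291,245)]));print('top',zt)
mm,L=held(tag,zt,(268,378))
l,r=sides(mm,L,200,272); f=front(mm,L,290,355)
a=np.radians(2.2);x=np.array([np.cos(a),np.sin(a)]);y=np.array([-x[1],x[0]])
print('L',line(l),'R',line(r),'F',line(f))
print('gun y',np.median(l@y),np.median(r@y),'mid',(np.median(l@y)+np.median(r@y))/2,'front x',np.median(f@x))
P=onplane(tag,.026)
hole=(Z<.0235)&(Z>.002)&box(*hb)
f=front(hole,P,hb[0]+15,hb[2]-25);print('hole F',line(f),np.median(f@x))
for v in range(hb[1],hb[3],2):
    u=np.where(hole[v])[0]
    if len(u): print(v,u.min(),u.max(),np.round(P[v,u[0],:2]*1000@y,1),np.round(P[v,u[-1],:2]*1000@y,1))
E
python3 gn.py w21 205 150 380 200
```

```text
top 0.1066215750264927
L (np.float32(2.3366852), array([ 536.64575, -108.50231], dtype=float32)) R (np.float32(2.2001114), array([538.6666  , -72.904724], dtype=float32)) F (np.float32(-87.70437), array([513.9153 , -93.03895], dtype=float32))
gun y -129.02442744263558 -93.5314315726387 mid -111.27792950763714 front x 509.9662664354098
hole F (np.float32(-87.81574), array([ 512.80695, -104.17472], dtype=float32)) 508.42628216227143
164 210 354 -179.1 -91.9
166 210 354 -179.2 -91.8
168 211 354 -178.7 -91.8
170 211 354 -178.8 -91.8
172 210 354 -179.5 -91.8
```

```bash
python3 -m handwheel '{"translation":[[0,0.0005,0],[0,0.0005,-0.01],[0,0.0005,-0.02],[0,0.0005,-0.028],[0,0.0005,-0.031],[0,0.0005,-0.031],[0,0.0005,-0.031],[0,0.0005,-0.031]],"rot":[[0,0,0],[0,0,0],[0,0,0],[0,0,0],[0,0,0],[0,0,0],[0,0,0],[0,0,0]],"hand":[-1,-1,-1,-1,-1,-1,-1,-1]}' 40
python3 - <<'E'
from h import *
for i in range(3): read_camera('wrist')
grab('wrist','w22'); s=sensors.state();print(s['position'],s['ee_rot'],s['opening'],s['force'])
E
python3 gn.py w22 185 150 390 200
```

```text
time: 39.2
position: [0.5725, -0.0897, 0.0584]
ee_rot: [-180.0, 0.0, -177.7]
force: [0.1, 0.2, -0.8]
opening: 0.382
[ 0.57232836 -0.0896985   0.05825711] [-1.79988589e+02  3.50166034e-02 -1.77696902e+02] 0.3884334337901465 [-1.15637300e-03  6.55651731e-01 -1.87910816e+00]
top 0.07594688443453608
L (np.float32(2.3193283), array([ 535.33295, -107.99656], dtype=float32)) R (np.float32(2.212738), array([538.8628 , -72.36464], dtype=float32)) F (np.float32(-87.69926), array([513.99457, -89.13661], dtype=float32))
gun y -128.47830231992754 -92.9992775743025 mid -110.73878994711501 front x 510.20124565071666
hole F (np.float32(-87.81553), array([ 512.85   , -108.76919], dtype=float32)) 508.3012224946962
166 222 359 -163.2 -91.3
168 193 358 -178.7 -91.8
170 194 358 -178.2 -91.7
172 194 358 -178.3 -91.7
174 358 358 -91.7 -91.7
```

View pics/w22.png

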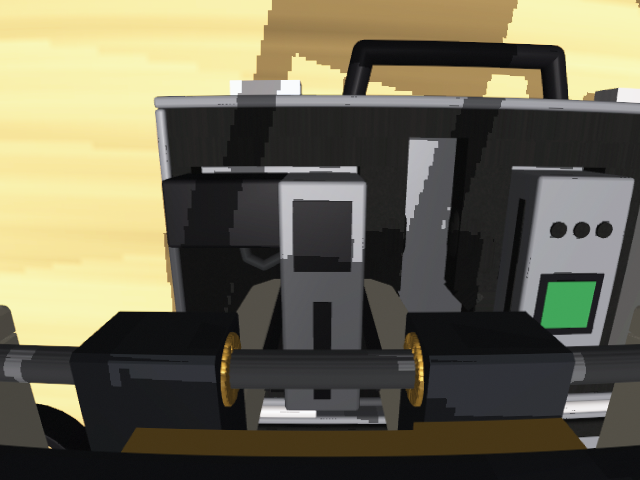

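```bash
python3 -m handwheel '{"translation":[[-0.0003,0.0003,0],[-0.0003,0.0003,-0.004],[-0.0003,0.0003,-0.008],[-0.0003,0.0003,-0.011],[-0.0003,0.0003,-0.014],[-0.0003,0.0003,-0.0155],[-0.0003,0.0003,-0.0155],[-0.0003,0.0003,-0.0155]],"rot":[[0,0,0],[0,0,0],[0,0,0],[0,0,0],[0,0,0],[0,0,0],[0,0,0],[0,0,0]],"hand":[-1,-1,-1,-1,-1,-1,-1,-1]}' 50
```

```text
time: 40.2
position: [0.5717, -0.0894, 0.0423]
ee_rot: [-180.0, -0.0, -177.7]
force: [-0.1, -1.4, -1.2]
opening: 0.379
```

```bash
python3 -m handwheel '{"translation":[[0,0,-0.002],[0,0,-0.004],[0,0,-0.006],[0,0,-0.008],[0,0,-0.01],[0,0,-0.012],[0,0,-0.0128],[0,0,-0.0128]],"rot":[[0,0,0],[0,0,0],[0,0,0],[0,0,0],[0,0,0],[0,0,0],[0,0,0],[0,0,0]],"hand":[-1,-1,-1,-1,-1,-1,-1,-1]}' 60
python3 - <<'E'
from h import *
grab('wrist','w23'); p,W=world('w23');Z=W[...,2];print(np.nanmedian(Z[box(285,220,291,245)]));s=sensors.state();print(s['position'],s['force'])
E
```

```text
time: 41.0
position: [0.5734, -0.0895, 0.0327]
ee_rot: [-180.0, 0.2, -177.7]
force: [-7.7, 2.0, 20.5]
opening: 0.38
0.05036971632153456
[ 0.5734078  -0.0895199   0.03271627] [-7.96428317  0.96745723 19.96582515]
```

```bash
python3 -m handwheel '{"translation":[[0,0,0.002],[0,0,0.002],[0,0,0.002],[0,0,0.03],[0,0,0.07],[0,0,0.12],[0.02,0.04,0.16],[0.03,0.09,0.21]],"rot":[[0,0,0],[0,0,0],[0,0,0],[0,0,0],[0,0,0],[0,0,0],[0,0,0],[0,0,0]],"hand":[-1,-0.05,-0.05,-0.05,-0.05,-0.05,-0.05,-0.05]}' 60
python3 -m handwheel '{"translation":[[0.02,0.04,0.04],[0.03,0.08,0.08],[0.03,0.12,0.12],[0.03,0.14,0.12],[0.03,0.14,0.12],[0.03,0.14,0.12],[0.03,0.14,0.12],[0.03,0.14,0.12]],"rot":[[0,0,0],[0,0,0],[0,0,0],[0,0,0],[0,0,0],[0,0,0],[0,0,0],[0,0,0]],"hand":[0,0,0,0,0,0,0,0]}' 30
python3 - <<'E'
from fit import *
grab('wrist','w24'); grab('scene','s2'); grab('top','top3'); s=sensors.state();print(s['position'],s['ee_rot'],s['time'])
x0,x1,y0,y1=480,690,-180,150
Zs,c=ortho('w24',.050,x0,x1,y0,y1); m=(Zs>.045)&(Zs<.06)
for n,g in dict(flow=(570,105,2),pump=(556,37,2),gun=(569,-89,2)).items():
    q=tfit(m,x0,y0,n,0,g,True); r=int((q[0][0]-x0)/S);cc=int((q[0][1]-y0)/S); print(n,q,'top z',np.nanmedian(Zs[r-60:r+60,cc-8:cc+8]),[round(float(np.nanmedian(Zs[r+d-4:r+d+4,cc-16:cc+16])),4) for d in(-80,-40,0,40,80)])
p,W=world('w24');Z=W[...,2]
k=(abs(W[...,0]-.5915)<.07)&(abs(W[...,1]-.3225)<.06)&(Z>.06)
print('lid ridge',rect(k&(Z>.107),W),'top',rect(k&(Z>.08)&(Z<.098),W))
E
```

```text
time: 41.85
position: [0.5971, -0.0212, 0.2194]
ee_rot: [-180.0, 0.0, -177.8]
force: [0.7, 0.3, -0.5]
opening: 0.47
time: 42.65
position: [0.6262, 0.1176, 0.3362]
ee_rot: [-180.0, -0.1, -177.8]
force: [0.3, -0.2, -0.5]
opening: 0.501
[0.62648138 0.11788766 0.33704803] [-1.79991949e+02 -6.67882792e-02 -1.77773921e+02] 42.8
flow (array([572.25, 106.05,   2.67]), 0.962) top z 0.050231673 [0.0504, 0.0501, 0.0502, 0.0505, 0.0502]
pump (array([557.13,  38.25,   2.52]), 0.975) top z 0.051891156 [0.0507, 0.0519, 0.0513, 0.0523, 0.0512]
gun (array([570.42, -87.51,   2.25]), 0.954) top z 0.050817117 [0.0509, 0.0513, 0.0507, 0.0508, 0.0506]
lid ridge (array([591.9, 321.9]), array([80. , 18.8], dtype=float32), -8.3, np.float64(112.7), 1343) top (array([592.1, 322.4]), array([112.4,  78.8], dtype=float32), -8.9, np.float64(89.1), 5305)
```

View pics/w24.png

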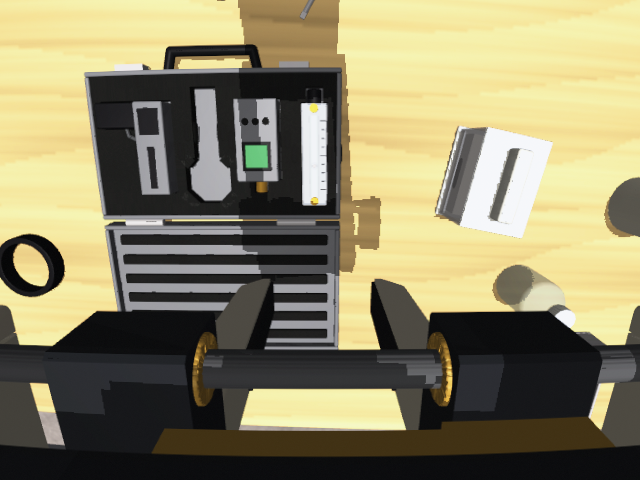

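View pics/s2.png

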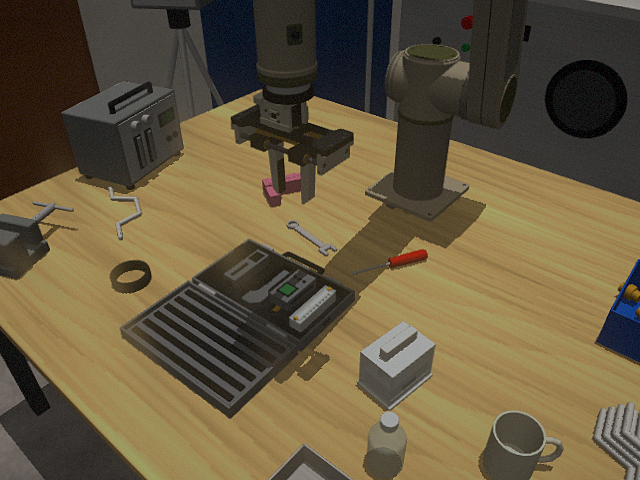

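View pics/top3.png

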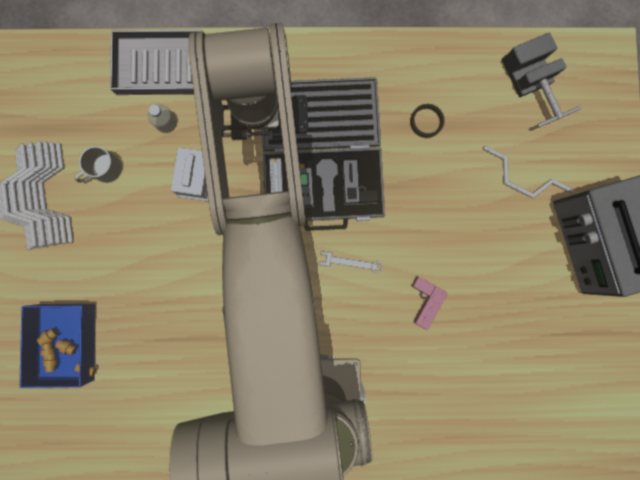

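```bash
python3 -m handwheel '{"translation":[[-0.03,-0.035,-0.01],[-0.07,-0.081,-0.04],[-0.07,-0.081,-0.09],[-0.07,-0.081,-0.14],[-0.07,-0.081,-0.19],[-0.07,-0.081,-0.23],[-0.07,-0.081,-0.25],[-0.07,-0.081,-0.265]],"rot":[[0,0,0],[0,0,0],[0,0,0],[0,0,0],[0,0,0],[0,0,0],[0,0,0],[0,0,0]],"hand":[-1,-1,-1,-1,-1,-1,-1,-1]}' 20
python3 -m handwheel '{"translation":[[0,0,0],[0,0,0],[0,0,0],[0,0,-0.005],[0,0,-0.01],[0,0,-0.015],[0,0,-0.018],[0,0,-0.018]],"rot":[[0,0,0],[0,0,0],[0,0,0],[0,0,0],[0,0,0],[0,0,0],[0,0,0],[0,0,0]],"hand":[-1,-1,-1,-1,-1,-1,-1,-1]}' 20
```

```text
time: 43.6
position: [0.5548, 0.0374, 0.07]
ee_rot: [180.0, -0.2, -177.7]
force: [-0.8, -0.5, 1.3]
opening: 0.009
time: 44.4
position: [0.556, 0.0379, 0.0539]
ee_rot: [180.0, -0.1, -177.7]
force: [0.1, -0.4, 0.7]
opening: 0.006
```

```bash
python3 -m handwheel '{"translation":[[0,0,-0.001],[0,0,-0.002],[0,0,-0.003],[0,0,-0.004],[0,0,-0.005],[0,0,-0.006],[0,0,-0.006],[0,0,-0.006]],"rot":[[0,0,0],[0,0,0],[0,0,0],[0,0,0],[0,0,0],[0,0,0],[0,0,0],[0,0,0]],"hand":[-1,-1,-1,-1,-1,-1,-1,-1]}' 20
python3 -c "
from station import sensors;s=sensors.state();print(s['position'],s['force'])"
```

```text
time: 45.2
position: [0.5571, 0.0379, 0.0503]
ee_rot: [-180.0, 0.0, -177.7]
force: [-5.0, -0.1, 10.6]
opening: 0.005
[0.5570749  0.0378661  0.05026474] [-5.01068953 -0.14499355 10.5899823 ]
```

```bash
python3 -m handwheel '{"translation":[[0,0,-0.001],[0,0,-0.002],[0,0,-0.003],[0,0,-0.003],[0,0,-0.003],[0,0,-0.003],[0,0,-0.003],[0,0,-0.003]],"rot":[[0,0,0],[0,0,0],[0,0,0],[0,0,0],[0,0,0],[0,0,0],[0,0,0],[0,0,0]],"hand":[-1,-1,-1,-1,-1,-1,-1,-1]}' 20
python3 -m handwheel '{"translation":[[0,0,0.03],[0,0,0.08],[0.0,0,0.13],[0,-0.03,0.18],[0,-0.06,0.2],[0,-0.06,0.2],[0,-0.06,0.2],[0,-0.06,0.2]],"rot":[[0,0,0],[0,0,0],[0,0,0],[0,0,0],[0,0,0],[0,0,0],[0,0,0],[0,0,0]],"hand":[-1,-1,0,0,0,0,0,0]}' 20
python3 - <<'E'
from fit import *
grab('wrist','w25'); s=sensors.state();print(s['position'],s['time'])
x0,x1,y0,y1=480,690,-180,150
Zs,c=ortho('w25',.050,x0,x1,y0,y1); m=(Zs>.045)&(Zs<.06)
for n,g in dict(flow=(570,105,2),pump=(556,37,2),gun=(569,-89,2)).items():
    q=tfit(m,x0,y0,n,0,g,True); r=int((q[0][0]-x0)/S);cc=int((q[0][1]-y0)/S); print(n,q,[round(float(np.nanmedian(Zs[r+d-4:r+d+4,cc-16:cc+16])),4) for d in(-80,-40,0,40,80)])
E
```

```text
time: 46.0
position: [0.5572, 0.0379, 0.0501]
ee_rot: [-180.0, 0.0, -177.7]
force: [-18.2, -0.1, 36.9]
opening: 0.008
time: 46.8
position: [0.5558, -0.0214, 0.244]
ee_rot: [179.9, -0.2, -177.7]
force: [-0.3, 0.4, -0.6]
opening: 0.469
[ 0.5556801  -0.02115412  0.24367588] 46.85
flow (array([571.3 , 105.52,   2.24]), 0.981) [0.0502, 0.0502, 0.0502, 0.0502, 0.0503]
pump (array([556.42,  37.06,   2.62]), 0.981) [0.0501, 0.0508, 0.0502, 0.0513, 0.0504]
gun (array([569.55, -88.18,   2.15]), 0.968) [0.051, 0.0507, 0.0507, 0.0504, 0.0503]
```

View pics/w25.png

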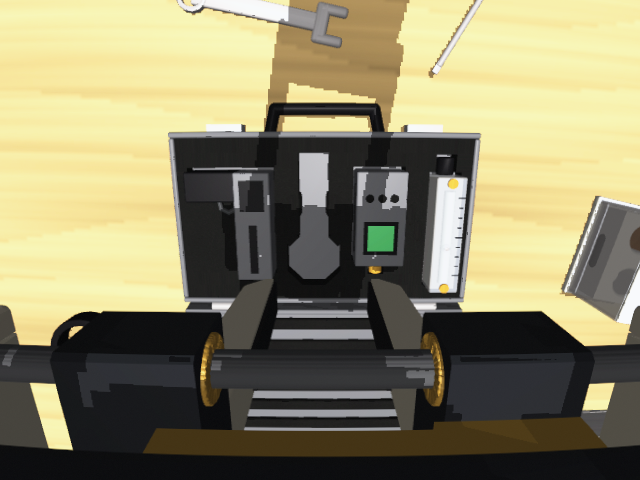

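```bash
python3 - <<'E'
from station import order,sensors
print(sensors.state()['force']); print(order.finish_job())
E
```

```text
[-0.28079393 -0.0032478   0.44450163]
the job is handed in; nothing more can be done
None
```

The job is handed in at about 47 s of the 210 s allowed. I found one cartridge, the pump, the flow meter and the pistol meter. I saw no vane meter and no second cartridge.

**Tub:** I stood the cartridge in bore0 and pressed the lid past its clips. In the last look the lid's top was at 89 mm and the ridge top at 113 mm, which are the home heights.

**Case:** I pressed the pump, flow meter and pistol meter into their own cutouts, face up.
- The flow meter's top read 50.2 mm and the pistol meter's 50.3 to 51.0 mm, against 50 mm when home.
- The pump first read 51 to 52 mm from farther off, so I pressed it again with shut fingers. They stopped at about 50.1 mm, and the pump's top then read 50.1 to 50.4 mm outside its keys and display.
- That last press reached about 37 N at the wrist from the fingertips, higher than I meant.

**Other checks:** I saw no instrument knocked aside. The pistol meter's cutout measured about 1 to 2 mm narrower in the camera than its stated size, but the instrument went in cleanly.

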